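Sort checked cartridges by tag and close the pass rack with its keeper plate

TASK

Sort the tagged cartridges on the bench: seat every one with a round green tag upright in a nest of the aluminium pass rack (the one with tall end blocks), and every one with a square red tag upright in a nest of the low grey plastic reject tray, one to a nest. When all are sorted, slide the flat keeper plate along its ledge until about 5 cm sticks out over the far edge, then take it by the overhanging end and lay it flat, square and centred across both end blocks of the pass rack. Do not shift or knock over the vial, cap or wrench.

Things in the scene. Friction and masses are not known exactly. Their poses are not given: they have to be found in the camera images.
- pass_a_centre (a point): centre (25 mm above its underside) of a grey plastic cartridge with a heavy steel foot 12 mm high, upright block 36 mm long in its x, 30 mm wide in its y, 50 mm high (top 6 mm stepped in by 2 to 3 mm), about 120 g, small steel ports on its two x ends; on its top a round green tag (25 mm): PASSED. Stands on the bench at the start, x roughly within 35 degrees of world x. May be absent
- pass_b_centre (a point): centre (25 mm above its underside) of a grey plastic cartridge with a heavy steel foot 12 mm high, upright block 36 mm long in its x, 30 mm wide in its y, 50 mm high (top 6 mm stepped in by 2 to 3 mm), about 120 g, small steel ports on its two x ends; on its top a round green tag (25 mm): PASSED. Stands on the bench at the start, x roughly within 35 degrees of world x. May be absent
- pass_c_centre (a point): centre (25 mm above its underside) of a grey plastic cartridge with a heavy steel foot 12 mm high, upright block 36 mm long in its x, 30 mm wide in its y, 50 mm high (top 6 mm stepped in by 2 to 3 mm), about 120 g, small steel ports on its two x ends; on its top a round green tag (25 mm): PASSED. Stands on the bench at the start, x roughly within 35 degrees of world x. May be absent
- rej_a_centre (a point): centre (25 mm above its underside) of a grey plastic cartridge with a heavy steel foot 12 mm high, upright block 36 mm long in its x, 30 mm wide in its y, 50 mm high (top 6 mm stepped in by 2 to 3 mm), about 120 g, small steel ports on its two x ends; on its top a square red tag (24 mm): REJECTED. Stands on the bench at the start, x roughly within 35 degrees of world x. May be absent
- rej_b_centre (a point): centre (25 mm above its underside) of a grey plastic cartridge with a heavy steel foot 12 mm high, upright block 36 mm long in its x, 30 mm wide in its y, 50 mm high (top 6 mm stepped in by 2 to 3 mm), about 120 g, small steel ports on its two x ends; on its top a square red tag (24 mm): REJECTED. Stands on the bench at the start, x roughly within 35 degrees of world x. May be absent
- pass_rack: pass rack: fixed aluminium base 192 mm (its x) by 50 mm (its y) with three open nests in a row along x and a tall block at each end; origin under its middle. Nest floor 8 mm above the bench; each nest is 44 by 38 mm inside (long way along x) with walls 4 mm thick rising 16 mm above the floor (top 24 mm above the bench). End blocks 22 mm (x) by 40 mm (y), centred 85 mm either side of the middle, flat tops 64 mm above the bench (6 mm above seated cartridges)
- pass_nest0 (a point): pass rack nest 0, 48 mm apart: the point where the centre of a seated cartridge lies, 25 mm above the nest floor; axes as the rack's
- pass_nest1 (a point): pass rack nest 1, 48 mm apart: the point where the centre of a seated cartridge lies, 25 mm above the nest floor; axes as the rack's
- pass_nest2 (a point): pass rack nest 2, 48 mm apart: the point where the centre of a seated cartridge lies, 25 mm above the nest floor; axes as the rack's
- reject_nest: reject tray: low grey plastic base 110 mm (its x) by 50 mm (its y) with two nests in a row along its x, nests exactly like those of the pass rack, no end blocks; fixed; origin under its middle
- reject_nest0 (a point): reject tray nest 0, 48 mm apart: the point where the centre of a seated cartridge lies, 25 mm above the nest floor; axes as the tray's
- reject_nest1 (a point): reject tray nest 1, 48 mm apart: the point where the centre of a seated cartridge lies, 25 mm above the nest floor; axes as the tray's
- ledge: ledge: fixed dark blue-grey block 210 mm (its x, pointing away from the robot, within about 12 degrees of world x) by 78 mm (its y), origin under its middle; on top a steel channel along x, 54 mm wide, floor 40 mm above the bench, between two side rails 6 mm high, open at both ends
- ledge_edge (a point): middle of the ledge's far edge (its +x end), at channel floor height, 105 mm from the ledge's middle; the bench lies 40 mm below
- plate_centre (a point): centre of the keeper plate, a loose flat aluminium plate 172 mm (its x) by 46 mm (its y) by 6 mm, about 130 g; at the start it lies in the ledge's channel, level with the rails' tops, 2 to 6 mm from either rail so that fingers cannot get beside it; its near end is 11 to 31 mm in from the ledge's near edge. It slides along the channel with plain friction when pushed on its near end or dragged from above
- vial_center (a point): bystander: middle of an amber glass vial with a blue cap, 28 mm across, 50 mm high, standing among the cartridges
- cap_center (a point): bystander: middle of a small black cap, 22 mm across, 12 mm high
- wrench: bystander: steel wrench 130 mm long lying on the bench
Not all that is in view belongs to the job. Leave any yellow look-alike of the part that bears rej_a_centre alone.

How it is judged:
On the way, in this order (a step that is already met when the one before it is completed fails the run):
1. every cartridge present sits in a nest of its own kind ((distance between pass_a_centre and pass_nest0 below 0.009 m or distance between pass_a_centre and pass_nest1 below 0.009 m or distance between pass_a_centre and pass_nest2 below 0.009 m) and angle between each of pass_a_centre, pass_b_centre, pass_c_centre, rej_a_centre, rej_b_centre's own z axis and vertical below 0.12 rad and (distance between pass_b_centre and pass_nest0 below 0.009 m or distance between pass_b_centre and pass_nest1 below 0.009 m or distance between pass_b_centre and pass_nest2 below 0.009 m) and (distance between pass_c_centre and pass_nest0 below 0.009 m or distance between pass_c_centre and pass_nest1 below 0.009 m or distance between pass_c_centre and pass_nest2 below 0.009 m) and (distance between rej_a_centre and reject_nest0 below 0.009 m or distance between rej_a_centre and reject_nest1 below 0.009 m) and (distance between rej_b_centre and reject_nest0 below 0.009 m or distance between rej_b_centre and reject_nest1 below 0.009 m)), for 0.2 s.
2. the keeper plate lies in the ledge's channel, sticking out at least 30 mm over the far edge (x of plate_centre in the frame of ledge between 0.049 and 0.104 m and z of plate_centre in the frame of ledge between 0.039 and 0.047 m and angle between plate_centre's own z axis and vertical below 0.06 rad), for 0.2 s.
At the end, for the whole second after the job is handed in: green-tagged cartridges upright in pass rack nests, red-tagged in reject tray nests (centre within 9 mm of its seated point, tilt < 0.12 rad); keeper plate at rest on both end blocks, within 13 mm of the middle in x and y, square to 0.14 rad, flat to 0.05 rad (all of step 1 and x of plate_centre in the frame of pass_rack between -0.013 and 0.013 m and y of plate_centre in the frame of pass_rack between -0.013 and 0.013 m and z of plate_centre in the frame of pass_rack between 0.063 and 0.07 m and angle between the x axis of plate_centre and the x axis of pass_rack, either way round below 0.14 rad and angle between plate_centre's own z axis and vertical below 0.05 rad); the robot touches nothing.
It fails at once if the vial, cap or wrench is shifted more than 4 cm (distance of any of vial_center, cap_center, wrench from where it was at the start of the episode above 0.04 m).
It fails at once if the vial is knocked over (angle between vial_center's own z axis and vertical above 0.5 rad).
Of pass_a, pass_b, pass_c only 2 to 3 are there at a start; the rules pass over those that are not, and their reading is None.
Of rej_a, rej_b only 1 to 2 are there at a start; the rules pass over those that are not, and their reading is None.
At some moment in a run one of pass_a, pass_b, pass_c, rej_a, rej_b may be knocked a few centimetres aside while the robot is not near it.
It also fails if it takes over 210 s, if anything falls off the work surface, if the arm or the gripper's body presses on something with over 40 N, if the wrist force passes 120 N, or if a joint passes its speed limit or range.

ROBOT

A 7-joint arm with a two-finger parallel gripper is mounted at the origin on the work surface. World frame = base frame: x ahead of the robot, y to its left, z up, the work surface at z = 0. Lengths are in m, angles in rad, forces in N, time in s.
With the tool pointing down it reaches from about 0.4 to 0.85 m from the base axis. Payload 10.4 kg.
Tool frame: the origin (TCP) lies between the finger pads; the fingertips stand 11 mm ahead of it and the grasp point (between the pads) lies 8 mm behind it (r.tcp_to_tips is the distance from the TCP to the fingertips, in m); z points along the fingers, y is the line along which they close (so a half turn about z gives the same grasp; the last joint's range is limited). The gripper opens to 87 mm and grips with 3 to 60 N. Pads are 19 mm wide; open, the fingers measure 117 mm over their backs; the gripper's body (75 mm by 190 mm) begins 51 mm behind the grasp point.
Start: joints at [1.182, 0.332, -0.065, 1.46, 0.022, 1.35, -0.088], TCP at [0.224, -0.584, 0.234] pointing down, gripper open.
Joint ranges: [-2.6, 2.6], [-0.5, 2.12], [-1.47, 1.34], [0.16, 2.42], [-1.27, 4.41], [0.06, 2.06], [-2.6, 2.6]. Speed limits (rad/s): [2.22, 2.22, 2.79, 2.79, 3.14, 3.14, 3.14].

INTERFACE

Orientations are given as a unit quaternion [x, y, z, w].
In Python, from bench import r gives the robot as it stands. The module is installed in compiled form; this text tells all that it offers.
- The arm moves only by the shell command python3 -m crank 'ROWS' [FORCE]. ROWS is JSON, a list of rows, each an object of numbers: "claw": the closure, from -1 (fully open) to 1 (shut); "dx", "dy", "dz": the shift along the tool's x, y, z each as a share of 3 cm, from -1 to 1; "ax", "ay", "az": the turn, a rotation vector about the tool's x, y, z each as a share of 6 degrees, from -1 to 1. A call has 1 to 8 rows; each row shifts and turns the commanded pose from where the row before left it, along the tool's axes as they then stand; what a row does not reach is not made up. A row lasts 1/12 s, in which the tool goes at most 41.7 mm and 7.16 degrees, less where a joint would pass 70% of its speed; a pose out of reach is approached as far as the arm can. A call with a number of a shift or a turn outside -1 to 1 is refused whole. A call with a gripper value outside its range is refused whole. The fingers move at their own pace and stop on an object; FORCE is the grip in N (left out, the last holds). Time passes only in rows, so rows that do not move let the fingers close. It gives the time, the measured TCP pose, the force, the opening and the grip force at its end, in the units of the state.
- r.read_state(): the state, without advancing time (a new reading comes with each control period).
- r.camera(name): name is "scene" or "top" or "wrist"; returns a dict with "color" (384x512x3 uint8, red, green, blue), "mtx" (3x3 intrinsics, pixels), "k1" (the pictures are not rectified: a ray, as slopes to the right and down, at radius r is drawn at 1 + k1 r^2 times it, then the intrinsics apply), "R" (3x3) and "t" (3): a world point X has camera coordinates R X + t; the wrist camera has in their place "hand_eye" (4x4, takes a point from camera to tool coordinates, whose origin is the TCP and whose axes are the flange's). Camera axes: x right, y down, z forward; pixel columns grow to the right and rows downward; lengths in m; the calibration is good to about 2 mm. A picture is of the moment at which its call begins: read the wrist's pose just before it. There is no depth.
- r.close_job(): hands the job in; it is judged then, once.
The state is a dict: "time": time; "joint_positions": joint angles; "joint_vel": joint speeds; "joint_torque": joint torques, N m; "ee_pos": TCP position; "eef_rot": TCP orientation; "ft_force": force on the tool from outside, world axes, zero at the start; "torque": the same for the moment, N m; "width": finger opening in m; "grip_force": force on a finger pad.
Only numpy, scipy, OpenCV 4.12 (cv2) and the standard library are available. Lean on these libraries where they do the work, as an engineer would, in place of code of your own. Each camera call takes 0.05 s, during which the arm holds its last target. There are 200 camera calls.

## Working session

There is one attempt and no reset: what is moved stays moved. The work goes in short steps, Python scripts to look and compute and a shell command to move; the robot and the scene stay as the last step left them, time stands still between calls to the robot, and variables do not carry over. Pictures are saved under pics/ and viewed, at most 14 in all, crops included, and the job is handed in when it is done.

```bash
mkdir -p pics; python3 - <<'E'
from bench import r
import cv2
s=r.read_state();print(s['time'],s['ee_pos'],s['eef_rot'],s['width'])
for n in('top','scene'):
    c=r.camera(n);cv2.imwrite(f'pics/{n}0.png',cv2.resize(c['color'][:,:,::-1],(800,600),interpolation=cv2.INTER_CUBIC));print(n,c['mtx'],c['k1'],c['R'],c['t'])
E
```

```text
0.0 [ 0.22340644 -0.58329051  0.23273994] [ 9.83322228e-01  1.81870468e-01 -1.54188808e-04 -7.11150257e-04] 0.08683744954186724
top [[404.1453138    0.         255.51283459]
 [  0.         404.1453138  189.30675562]
 [  0.           0.           1.        ]] -0.11176215984744113 [[-0.01489858 -0.99964101  0.02226827]
 [-0.9859641   0.0109836  -0.16659576]
 [ 0.16629137 -0.02443776 -0.9857738 ]] [-0.00481329  0.5808702   0.80983555]
scene [[370.15563492   0.         258.65268548]
 [  0.         370.15563492 192.78856437]
 [  0.           0.           1.        ]] -0.000598963145438999 [[-0.7878983   0.61571798 -0.01037487]
 [ 0.47898532  0.60216699 -0.63872371]
 [-0.38702626 -0.50821874 -0.76936622]] [ 0.45008635 -0.23852153  1.13199635]
```

View pics/top0.png

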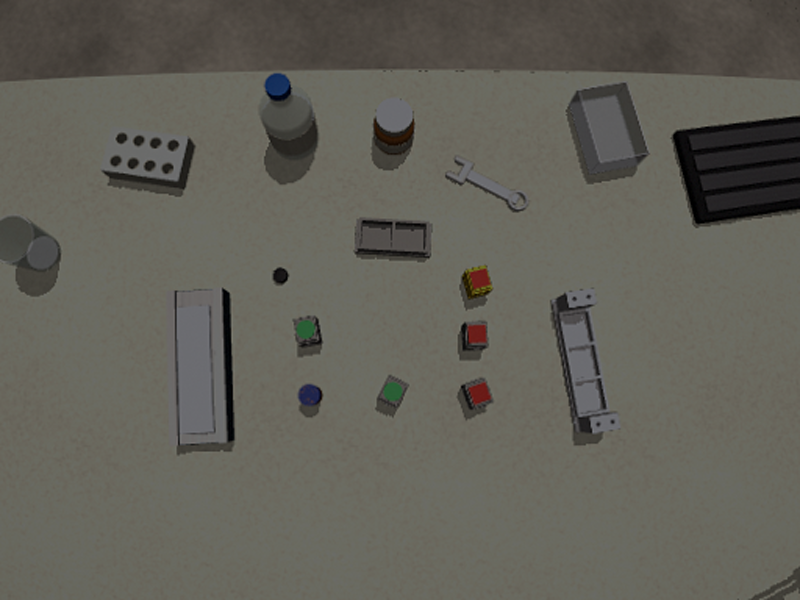

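View pics/scene0.png

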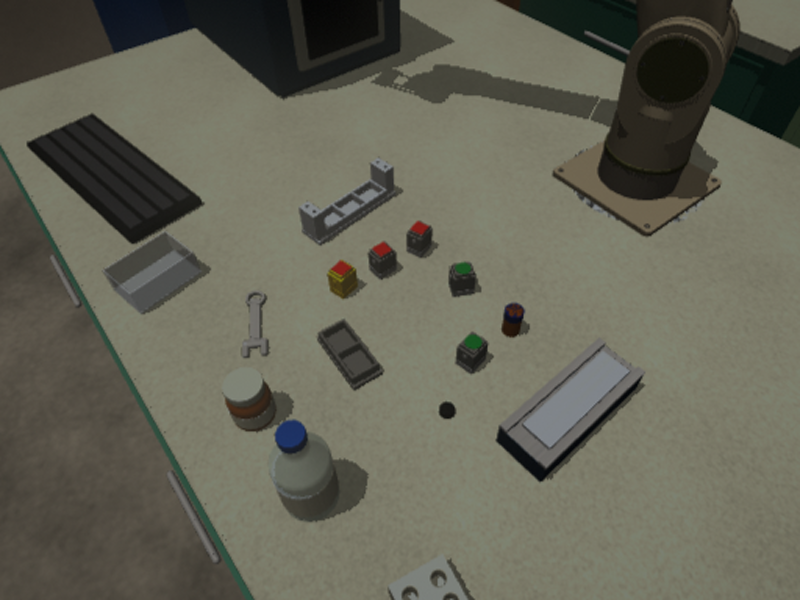

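```bash
cat > h.py <<'E'
import numpy as np,cv2
from bench import r
from scipy.spatial.transform import Rotation as Ro
def und(c,uv):
    m=c['mtx'];p=np.array([(uv[0]-m[0,2])/m[0,0],(uv[1]-m[1,2])/m[1,1]]);q=p.copy()
    for _ in range(20): q=p/(1+c['k1']*(q@q))
    return np.array([q[0],q[1],1.])
def w(c,uv,z):
    d=und(c,uv)
    if 'R' in c: R=c['R'].T;o=-R@c['t']
    else: R,o=c['wR'],c['wo']
    d=R@d; return o+d*(z-o[2])/d[2]
def wrist():
    s=r.read_state();c=r.camera('wrist');T=Ro.from_quat(s['eef_rot']).as_matrix();H=c['hand_eye']
    c['wR']=T@H[:3,:3];c['wo']=T@H[:3,3]+s['ee_pos'];return s,c
def bright(im,g=2.2): return np.clip(im[:,:,::-1].astype(float)*g,0,255).astype(np.uint8)
def crop(im,x0,y0,x1,y1,name,k):
    cv2.imwrite('pics/'+name,cv2.resize(bright(im)[y0:y1,x0:x1],None,fx=k,fy=k,interpolation=cv2.INTER_CUBIC))
def tags(c,z=.05,amin=30):
    hsv=cv2.cvtColor(c['color'],cv2.COLOR_RGB2HSV);out=[]
    for n,m in(('red',((hsv[...,0]<8)|(hsv[...,0]>172))),('green',(hsv[...,0]>45)&(hsv[...,0]<75))):
        m=(m&(hsv[...,1]>120)&(hsv[...,2]>50)).astype(np.uint8)
        for ct in cv2.findContours(m,0,2)[0]:
            if cv2.contourArea(ct)<amin: continue
            (u,v),_,_=cv2.minAreaRect(ct);P=np.array([w(c,p[0],z)[:2] for p in ct],np.float32)
            R=cv2.minAreaRect(P*1000);out.append((n,np.round([u,v]),np.round(R[0],1),np.round(R[1],1),round(R[2],1)))
    return out
E
python3 - <<'E'
from h import *
c=r.camera('top')
for t in tags(c): print(*t)
crop(c['color'],105,130,405,290,'crop1.png',2.6667)
E
```

```text
red [307. 252.] [ 448.1 -116.6] [23.5 24. ] 17.1
red [304. 214.] [ 527.7 -115.1] [23.6 23.3] 89.2
red [307. 178.] [ 604.  -122.4] [22.6 22.7] 13.6
green [251. 250.] [453.   -1.1] [20.8 20.6] 89.2
green [195. 210.] [537.4 115. ] [22.6 20.7] 44.9
```

View pics/crop1.png

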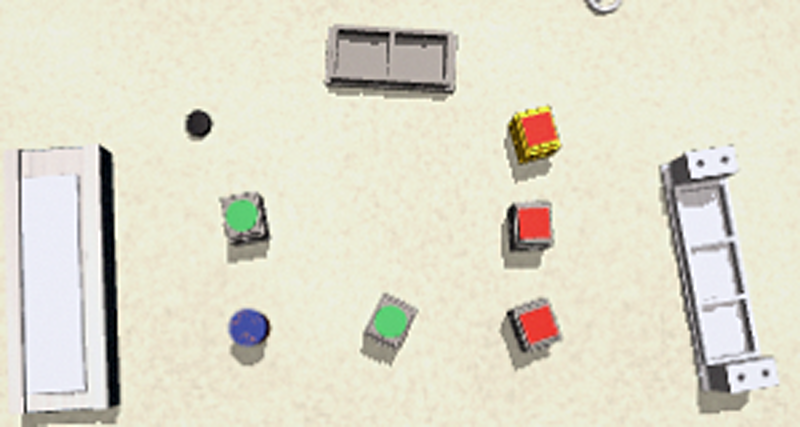

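```bash
cat >> h.py <<'E'
def plan(xyz,yaw=None):
    s=r.read_state();R=Ro.from_quat(s['eef_rot']);M=R.as_matrix();psi=np.degrees(np.arctan2(M[1,0],M[0,0]))
    if yaw is None: yaw=psi
    d=(yaw-psi+90)%180-90
    D=Ro.from_euler('z',psi+d,degrees=True)*Ro.from_euler('x',180,degrees=True)
    rv=(R.inv()*D).as_rotvec(degrees=True)/6   # total turn, units
    t=D.inv().apply(np.array(xyz)-s['ee_pos'])/.03
    print('psi %.1f j7 %.2f'%(psi,s['joint_positions'][6]),'turn',np.round(rv,2),'then shift',np.round(t,2),'pos',np.round(s['ee_pos'],4))
E
python3 - <<'E'
from h import *
c=r.camera('top')
def C(l,z): 
    P=np.array([w(c,(105+x/2.6667,130+y/2.6667),z)[:2]*1000 for x,y in l]);print(np.round(P).tolist(),np.round(P.mean(0)))
C([(682,152),(733,146),(738,175),(685,181)],.064);C([(721,362),(773,358),(778,385),(727,392)],.064)
C([(330,27),(455,33),(453,88),(327,80)],.024)
C([(5,150),(100,147),(118,405),(22,412)],.046)
C([(22,176),(78,175),(86,391),(28,393)],.046)
C([(241,193)],.05)
plan((.448,-.117,.2),17.1)
E
```

```text
[[581.0, -235.0], [585.0, -277.0], [562.0, -279.0], [557.0, -236.0]] [ 571. -257.]
[[415.0, -257.0], [417.0, -299.0], [396.0, -302.0], [392.0, -261.0]] [ 405. -280.]
[[697.0, 45.0], [691.0, -60.0], [644.0, -57.0], [651.0, 48.0]] [671.  -6.]
[[591.0, 307.0], [593.0, 229.0], [390.0, 210.0], [384.0, 286.0]] [490. 258.]
[[570.0, 292.0], [570.0, 247.0], [400.0, 236.0], [399.0, 281.0]] [485. 264.]
[[554.0, 115.0]] [554. 115.]
psi 21.0 j7 -0.09 turn [-0.01  0.    0.64] then shift [ 11.72 -12.66   1.1 ] pos [ 0.2235 -0.5835  0.2331]
```

```bash
python3 -m crank '[{"az":0.64,"claw":-1},{"dx":0.73,"dy":-0.79},{"dx":0.73,"dy":-0.79},{"dx":0.73,"dy":-0.79},{"dx":0.73,"dy":-0.79},{"dx":0.73,"dy":-0.79},{"dx":0.73,"dy":-0.79},{"dx":0.73,"dy":-0.79}]' 15
python3 -m crank '[{"dx":0.73,"dy":-0.79},{"dx":0.73,"dy":-0.79},{"dx":0.73,"dy":-0.79},{"dx":0.73,"dy":-0.79},{"dx":0.73,"dy":-0.79},{"dx":0.73,"dy":-0.79},{"dx":0.73,"dy":-0.79},{"dx":0.73,"dy":-0.79}]'
python3 -m crank '[{"dx":0.73,"dy":-0.79},{},{}]'
python3 - <<'E'
from h import *
s,c=wrist();crop(c['color'],0,0,512,384,'w1.png',1.5625)
print(c['hand_eye'],c['k1'])
for t in tags(c,amin=100):print(*t)
E
```

```text
[[ 1.60691787e-04 -9.54243841e-01 -2.99029540e-01  8.17936833e-02]
 [ 9.99999893e-01  2.83385907e-04 -3.66945308e-04 -9.32695119e-04]
 [ 4.34896057e-04 -2.99029449e-01  9.54243784e-01 -1.49834972e-01]
 [ 0.00000000e+00  0.00000000e+00  0.00000000e+00  1.00000000e+00]] -0.01019638628351801invalid input at $[0]: expected keys claw, dx, dy, dz, ax, ay, az
invalid input at $[0]: expected keys claw, dx, dy, dz, ax, ay, az
invalid input at $[0]: expected keys claw, dx, dy, dz, ax, ay, az
```

View pics/w1.png

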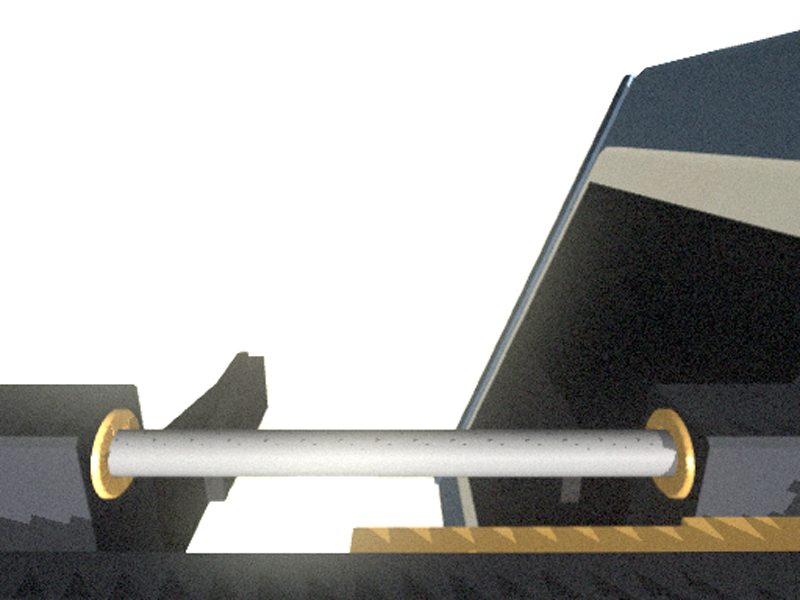

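```bash
sed -i 's/def bright(im,g=2.2)/def bright(im,g=1.0)/' h.py
python3 -m crank '[{"claw":-1,"dx":0,"dy":0,"dz":0,"ax":0,"ay":0,"az":0.64},{"claw":-1,"dx":0.73,"dy":-0.79,"dz":0,"ax":0,"ay":0,"az":0},{"claw":-1,"dx":0.73,"dy":-0.79,"dz":0,"ax":0,"ay":0,"az":0},{"claw":-1,"dx":0.73,"dy":-0.79,"dz":0,"ax":0,"ay":0,"az":0},{"claw":-1,"dx":0.73,"dy":-0.79,"dz":0,"ax":0,"ay":0,"az":0},{"claw":-1,"dx":0.73,"dy":-0.79,"dz":0,"ax":0,"ay":0,"az":0},{"claw":-1,"dx":0.73,"dy":-0.79,"dz":0,"ax":0,"ay":0,"az":0},{"claw":-1,"dx":0.73,"dy":-0.79,"dz":0,"ax":0,"ay":0,"az":0}]' 15
python3 -m crank '[{"claw":-1,"dx":0.73,"dy":-0.79,"dz":0,"ax":0,"ay":0,"az":0},{"claw":-1,"dx":0.73,"dy":-0.79,"dz":0,"ax":0,"ay":0,"az":0},{"claw":-1,"dx":0.73,"dy":-0.79,"dz":0,"ax":0,"ay":0,"az":0},{"claw":-1,"dx":0.73,"dy":-0.79,"dz":0,"ax":0,"ay":0,"az":0},{"claw":-1,"dx":0.73,"dy":-0.79,"dz":0,"ax":0,"ay":0,"az":0},{"claw":-1,"dx":0.73,"dy":-0.79,"dz":0,"ax":0,"ay":0,"az":0},{"claw":-1,"dx":0.73,"dy":-0.79,"dz":0,"ax":0,"ay":0,"az":0},{"claw":-1,"dx":0,"dy":0,"dz":0,"ax":0,"ay":0,"az":0}]'
python3 - <<'E'
from h import *
s,c=wrist();crop(c['color'],0,0,512,384,'w2.png',1.5625)
for t in tags(c,amin=100):print(*t)
plan((.448,-.1168,.15),17.1)
E
```

```text
time: 0.92
ee_pos: [0.3216, -0.3785, 0.2336]
eef_rot: [0.989, 0.149, -0.0, 0.0]
ft_force: [1.0, 0.2, -0.1]
width: 0.0869
grip_force: 0.0
time: 1.58
ee_pos: [0.4214, -0.1703, 0.2339]
eef_rot: [0.988, 0.153, 0.001, -0.0]
ft_force: [-0.3, 0.2, 0.2]
width: 0.0872
grip_force: 0.0
red [207. 125.] [ 447.5 -114.8] [23.6 24.4] 20.2
red [228.  42.] [ 527.1 -114. ] [23.6 24.5] 1.4
green [92. 84.] [451.9   0.6] [22.9 24.2] 17.4
psi 17.4 j7 -0.96 turn [ 0.   -0.01  0.06] then shift [ 1.44 -1.53  2.79] pos [ 0.4202 -0.1734  0.2338]
```

View pics/w2.png

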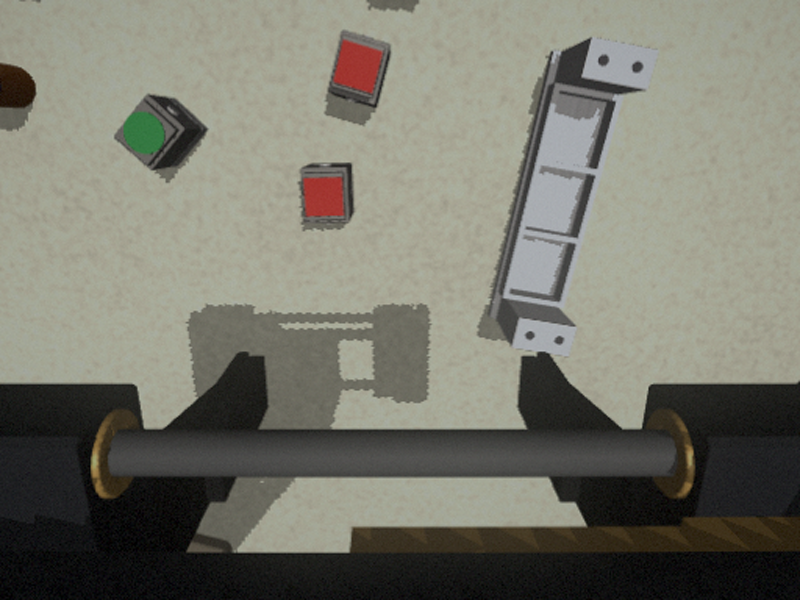

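```bash
cat >> h.py <<'E'
def C(c,l,z,x0=0,y0=0,k=1.5625):
    P=np.array([w(c,(x0+x/k,y0+y/k),z)[:2]*1000 for x,y in l]);n=len(P)
    e=np.roll(P,-1,0)-P
    print(np.round(P).tolist(),'mean',np.round(P.mean(0),1),'edges',np.round(np.hypot(*e.T),1),'ang',np.round(np.degrees(np.arctan2(e[:,1],e[:,0])),1))
E
python3 - <<'E'
from h import *
s,c=wrist()
C(c,[(597,38),(657,49),(645,90),(582,75)],.064);C(c,[(516,317),(576,325),(570,356),(524,346)],.064)
C(c,[(553,90),(616,97),(565,303),(503,297)],.024)
C(c,[(148,96),(182,130),(155,168),(116,132)],.05)
plan((.4477,-.1155,.15),19)
E
```

```text
[[579.0, -242.0], [584.0, -277.0], [562.0, -280.0], [559.0, -242.0]] mean [ 571.  -260.2] edges [34.9 21.9 37.9 20.3] ang [ -81.6 -172.4   95.5   -0.9]
[[411.0, -260.0], [418.0, -299.0], [396.0, -304.0], [394.0, -272.0]] mean [ 404.5 -283.9] edges [40.1 22.2 32.1 21.5] ang [ -80.5 -166.9   94.4   35.8]
[[552.0, -239.0], [561.0, -280.0], [421.0, -304.0], [412.0, -259.0]] mean [ 486.4 -270.6] edges [ 41.5 141.9  45.6 142.1] ang [ -78.3 -170.4  101.7    7.9]
[[473.0, -2.0], [459.0, -25.0], [432.0, -14.0], [446.0, 13.0]] mean [452.4  -7. ] edges [26.7 29.9 30.2 30.6] ang [-119.7  156.6   61.9  -30. ]
psi 17.3 j7 -0.96 turn [ 0.    0.   -0.29] then shift [ 1.55 -1.58  2.79] pos [ 0.4192 -0.1754  0.2336]
```

```bash

python3 -m crank '[{"claw":-1,"dx":0,"dy":0,"dz":0,"ax":0,"ay":0,"az":-0.29},{"claw":-1,"dx":0.8,"dy":-0.8,"dz":0.4,"ax":0,"ay":0,"az":0},{"claw":-1,"dx":0.75,"dy":-0.78,"dz":0.4,"ax":0,"ay":0,"az":0},{"claw":-1,"dx":0,"dy":0,"dz":1,"ax":0,"ay":0,"az":0},{"claw":-1,"dx":0,"dy":0,"dz":1,"ax":0,"ay":0,"az":0},{"claw":-1,"dx":0,"dy":0,"dz":0,"ax":0,"ay":0,"az":0},{"claw":-1,"dx":0,"dy":0,"dz":0,"ax":0,"ay":0,"az":0},{"claw":-1,"dx":0,"dy":0,"dz":0,"ax":0,"ay":0,"az":0}]'
python3 - <<'E'
from h import *
plan((.4477,-.1155,.029),19)
s,c=wrist()
for t in tags(c,amin=100):print(*t)
E
```

```text
time: 2.35
ee_pos: [0.4481, -0.1175, 0.151]
eef_rot: [0.987, 0.163, 0.001, 0.0]
ft_force: [0.1, -0.0, 1.4]
width: 0.0872
grip_force: 0.0
psi 18.8 j7 -1.12 turn [ 0.01 -0.01 -0.04] then shift [ 0.01 -0.07  4.07] pos [ 0.4481 -0.1175  0.151 ]
red [249. 191.] [ 447.5 -115.1] [23.2 24. ] 18.8
red [283.  91.] [ 527.3 -113.8] [24.  24.4] 1.8
green [106. 138.] [452.    0.6] [23.7 23.3] 12.2
```

```bash

python3 -m crank '[{"claw":-1,"dx":0,"dy":-0.07,"dz":1,"ax":0,"ay":0,"az":0},{"claw":-1,"dx":0,"dy":0,"dz":1,"ax":0,"ay":0,"az":0},{"claw":-1,"dx":0,"dy":0,"dz":1,"ax":0,"ay":0,"az":0},{"claw":-1,"dx":0,"dy":0,"dz":0.7,"ax":0,"ay":0,"az":0},{"claw":-1,"dx":0,"dy":0,"dz":0.37,"ax":0,"ay":0,"az":0},{"claw":-1,"dx":0,"dy":0,"dz":0,"ax":0,"ay":0,"az":0},{"claw":1,"dx":0,"dy":0,"dz":0,"ax":0,"ay":0,"az":0},{"claw":1,"dx":0,"dy":0,"dz":0,"ax":0,"ay":0,"az":0}]' 20
python3 -m crank '[{"claw":1,"dx":0,"dy":0,"dz":0,"ax":0,"ay":0,"az":0},{"claw":1,"dx":0,"dy":0,"dz":0,"ax":0,"ay":0,"az":0},{"claw":1,"dx":0,"dy":0,"dz":0,"ax":0,"ay":0,"az":0},{"claw":1,"dx":0,"dy":0,"dz":0,"ax":0,"ay":0,"az":0}]'
python3 -m crank '[{"claw":1,"dx":0,"dy":0,"dz":-0.5,"ax":0,"ay":0,"az":0},{"claw":1,"dx":0,"dy":0,"dz":-1,"ax":0,"ay":0,"az":0},{"claw":1,"dx":0,"dy":0,"dz":-1,"ax":0,"ay":0,"az":0},{"claw":1,"dx":0,"dy":0,"dz":-1,"ax":0,"ay":0,"az":0},{"claw":1,"dx":0,"dy":0,"dz":-1,"ax":0,"ay":0,"az":0},{"claw":1,"dx":0,"dy":0,"dz":0,"ax":0,"ay":0,"az":0},{"claw":1,"dx":0,"dy":0,"dz":0,"ax":0,"ay":0,"az":0}]'
python3 - <<'E'
from h import *
plan((.56,-.03,.2),50)
E
```

```text
time: 3.07
ee_pos: [0.4484, -0.1149, 0.0293]
eef_rot: [0.987, 0.164, 0.001, 0.001]
ft_force: [-0.3, -0.2, 0.9]
width: 0.0799
grip_force: 0.0
time: 3.4
ee_pos: [0.4472, -0.1146, 0.0279]
eef_rot: [0.986, 0.164, 0.0, 0.0]
ft_force: [-0.1, 0.1, -0.9]
width: 0.0547
grip_force: 0.0
time: 3.98
ee_pos: [0.4479, -0.1148, 0.1641]
eef_rot: [0.987, 0.164, 0.002, 0.001]
ft_force: [-0.5, -0.5, -1.4]
width: 0.0082
grip_force: 0.0
psi 18.8 j7 -1.11 turn [ 0.03 -0.02 -5.19] then shift [ 4.57  1.05 -1.2 ] pos [ 0.4479 -0.1148  0.1641]
```

```bash

python3 -m crank '[{"claw":-0.4,"dx":0,"dy":0,"dz":0,"ax":0,"ay":0,"az":0},{"claw":-0.4,"dx":0,"dy":0,"dz":0,"ax":0,"ay":0,"az":0},{"claw":-0.4,"dx":0,"dy":0,"dz":0,"ax":0,"ay":0,"az":0},{"claw":-0.4,"dx":0,"dy":0,"dz":0,"ax":0,"ay":0,"az":0},{"claw":-0.4,"dx":0,"dy":0,"dz":0,"ax":0,"ay":0,"az":0},{"claw":-0.4,"dx":0,"dy":0,"dz":0,"ax":0,"ay":0,"az":0},{"claw":-0.4,"dx":0,"dy":0,"dz":0,"ax":0,"ay":0,"az":0},{"claw":-0.4,"dx":0,"dy":0,"dz":0,"ax":0,"ay":0,"az":0}]'
python3 - <<'E'
from h import *
plan((.4477,-.1153,.029),19)
s,c=wrist()
for t in tags(c,amin=100):print(*t)
E
```

```text
time: 4.65
ee_pos: [0.4469, -0.1144, 0.1624]
eef_rot: [0.986, 0.164, -0.0, -0.0]
ft_force: [-0.5, -0.7, 0.5]
width: 0.0537
grip_force: 0.0
psi 18.9 j7 -1.11 turn [-0.    0.   -0.02] then shift [0.01 0.04 4.45] pos [ 0.4469 -0.1144  0.1624]
red [253. 186.] [ 447.5 -114.9] [23.2 23.3] 18.9
red [286.  90.] [ 527.2 -113.7] [23.9 24.3] 1.5
red [331.   3.] [ 593.  -122.8] [ 3.8 23.8] 19.0
green [116. 136.] [452.    0.6] [23.6 23.7] 60.9
```

Cart undisturbed. Descend and grip.

```bash

python3 -m crank '[{"claw":-0.4,"dx":0,"dy":0.03,"dz":1,"ax":0,"ay":0,"az":0},{"claw":-0.4,"dx":0,"dy":0,"dz":1,"ax":0,"ay":0,"az":0},{"claw":-0.4,"dx":0,"dy":0,"dz":1,"ax":0,"ay":0,"az":0},{"claw":-0.4,"dx":0,"dy":0,"dz":0.8,"ax":0,"ay":0,"az":0},{"claw":-0.4,"dx":0,"dy":0,"dz":0.62,"ax":0,"ay":0,"az":0},{"claw":-0.4,"dx":0,"dy":0,"dz":0,"ax":0,"ay":0,"az":0},{"claw":1,"dx":0,"dy":0,"dz":0,"ax":0,"ay":0,"az":0},{"claw":1,"dx":0,"dy":0,"dz":0,"ax":0,"ay":0,"az":0}]' 20
python3 -m crank '[{"claw":1,"dx":0,"dy":0,"dz":0,"ax":0,"ay":0,"az":0},{"claw":1,"dx":0,"dy":0,"dz":0,"ax":0,"ay":0,"az":0},{"claw":1,"dx":0,"dy":0,"dz":0,"ax":0,"ay":0,"az":0},{"claw":1,"dx":0,"dy":0,"dz":0,"ax":0,"ay":0,"az":0},{"claw":1,"dx":0,"dy":0,"dz":0,"ax":0,"ay":0,"az":0},{"claw":1,"dx":0,"dy":0,"dz":0,"ax":0,"ay":0,"az":0},{"claw":1,"dx":0,"dy":0,"dz":0,"ax":0,"ay":0,"az":0},{"claw":1,"dx":0,"dy":0,"dz":0,"ax":0,"ay":0,"az":0}]'
python3 -m crank '[{"claw":1,"dx":0,"dy":0,"dz":-0.5,"ax":0,"ay":0,"az":0},{"claw":1,"dx":0,"dy":0,"dz":-1,"ax":0,"ay":0,"az":0},{"claw":1,"dx":0,"dy":0,"dz":-1,"ax":0,"ay":0,"az":0},{"claw":1,"dx":0,"dy":0,"dz":-1,"ax":0,"ay":0,"az":0},{"claw":1,"dx":0,"dy":0,"dz":-1,"ax":0,"ay":0,"az":0},{"claw":1,"dx":0,"dy":0,"dz":0,"ax":0,"ay":0,"az":0},{"claw":1,"dx":0,"dy":0,"dz":0,"ax":0,"ay":0,"az":0}]'
python3 - <<'E'
from h import *
plan((.56,-.03,.2),50)
E
```

```text
time: 5.37
ee_pos: [0.4481, -0.1154, 0.031]
eef_rot: [0.986, 0.164, 0.001, 0.0]
ft_force: [0.0, 0.0, -0.3]
width: 0.0538
grip_force: 0.0
time: 6.03
ee_pos: [0.4477, -0.1155, 0.0305]
eef_rot: [0.987, 0.164, 0.0, 0.0]
ft_force: [-2.0, 0.2, 6.7]
width: 0.0299
grip_force: 20.0
time: 6.62
ee_pos: [0.448, -0.1156, 0.1662]
eef_rot: [0.987, 0.164, 0.001, 0.001]
ft_force: [-0.8, -0.0, -2.3]
width: 0.03
grip_force: 20.0
psi 18.8 j7 -1.11 turn [ 0.03 -0.01 -5.19] then shift [ 4.58  1.03 -1.13] pos [ 0.448  -0.1156  0.1662]
```

```bash

python3 -m crank '[{"claw":1,"dx":0,"dy":0,"dz":0,"ax":0,"ay":0,"az":-0.95},{"claw":1,"dx":0,"dy":0,"dz":0,"ax":0,"ay":0,"az":-0.95},{"claw":1,"dx":0,"dy":0,"dz":0,"ax":0,"ay":0,"az":-0.95},{"claw":1,"dx":0,"dy":0,"dz":0,"ax":0,"ay":0,"az":-0.95},{"claw":1,"dx":0,"dy":0,"dz":0,"ax":0,"ay":0,"az":-0.95},{"claw":1,"dx":0,"dy":0,"dz":0,"ax":0,"ay":0,"az":-0.95},{"claw":1,"dx":0,"dy":0,"dz":0,"ax":0,"ay":0,"az":-0.95},{"claw":1,"dx":0,"dy":0,"dz":0,"ax":0,"ay":0,"az":-0.95}]'
python3 -m crank '[{"claw":1,"dx":0,"dy":0,"dz":0,"ax":0,"ay":0,"az":-0.95},{"claw":1,"dx":0,"dy":0,"dz":0,"ax":0,"ay":0,"az":-0.95},{"claw":1,"dx":0,"dy":0,"dz":0,"ax":0,"ay":0,"az":-0.95},{"claw":1,"dx":0,"dy":0,"dz":0,"ax":0,"ay":0,"az":-0.85},{"claw":1,"dx":0,"dy":0,"dz":0,"ax":0,"ay":0,"az":0},{"claw":1,"dx":0,"dy":0,"dz":0,"ax":0,"ay":0,"az":0}]'
python3 - <<'E'
from h import *
plan((.670,-.055,.165),86.7)
E
```

```text
time: 7.28
ee_pos: [0.4463, -0.1151, 0.1632]
eef_rot: [0.845, 0.535, -0.001, -0.001]
ft_force: [-0.0, 0.1, -1.7]
width: 0.0297
grip_force: 20.0
time: 7.78
ee_pos: [0.4465, -0.1151, 0.1637]
eef_rot: [0.728, 0.685, -0.0, -0.001]
ft_force: [0.1, -0.5, -1.8]
width: 0.03
grip_force: 20.0
psi 86.5 j7 0.07 turn [-0.02 -0.01 -0.03] then shift [ 2.43  7.32 -0.04] pos [ 0.4465 -0.1151  0.1637]
```

```bash

python3 -m crank '[{"claw":1,"dx":0.3,"dy":0.9,"dz":0,"ax":0,"ay":0,"az":0},{"claw":1,"dx":0.3,"dy":0.9,"dz":0,"ax":0,"ay":0,"az":0},{"claw":1,"dx":0.3,"dy":0.9,"dz":0,"ax":0,"ay":0,"az":0},{"claw":1,"dx":0.3,"dy":0.9,"dz":0,"ax":0,"ay":0,"az":0},{"claw":1,"dx":0.3,"dy":0.9,"dz":0,"ax":0,"ay":0,"az":0},{"claw":1,"dx":0.3,"dy":0.9,"dz":0,"ax":0,"ay":0,"az":0},{"claw":1,"dx":0.3,"dy":0.9,"dz":0,"ax":0,"ay":0,"az":0},{"claw":1,"dx":0.3,"dy":0.9,"dz":0,"ax":0,"ay":0,"az":0}]'
python3 -m crank '[{"claw":1,"dx":0,"dy":0.1,"dz":0,"ax":0,"ay":0,"az":0},{"claw":1,"dx":0,"dy":0,"dz":0,"ax":0,"ay":0,"az":0},{"claw":1,"dx":0,"dy":0,"dz":0,"ax":0,"ay":0,"az":0}]'
python3 - <<'E'
from h import *
plan((.670,-.030,.165),86.7)
s,c=wrist();crop(c['color'],0,0,512,384,'w3.png',1.5625)
E
```

```text
time: 8.45
ee_pos: [0.6679, -0.0557, 0.1635]
eef_rot: [0.729, 0.685, -0.001, -0.0]
ft_force: [0.6, 0.2, -0.2]
width: 0.0298
grip_force: 20.0
time: 8.7
ee_pos: [0.6694, -0.0563, 0.1638]
eef_rot: [0.728, 0.686, -0.001, -0.001]
ft_force: [-0.5, -0.3, -0.6]
width: 0.0297
grip_force: 20.0
psi 86.6 j7 -0.23 turn [-0.02  0.   -0.02] then shift [ 0.87 -0.03 -0.04] pos [ 0.6694 -0.0563  0.1638]
```

View pics/w3.png

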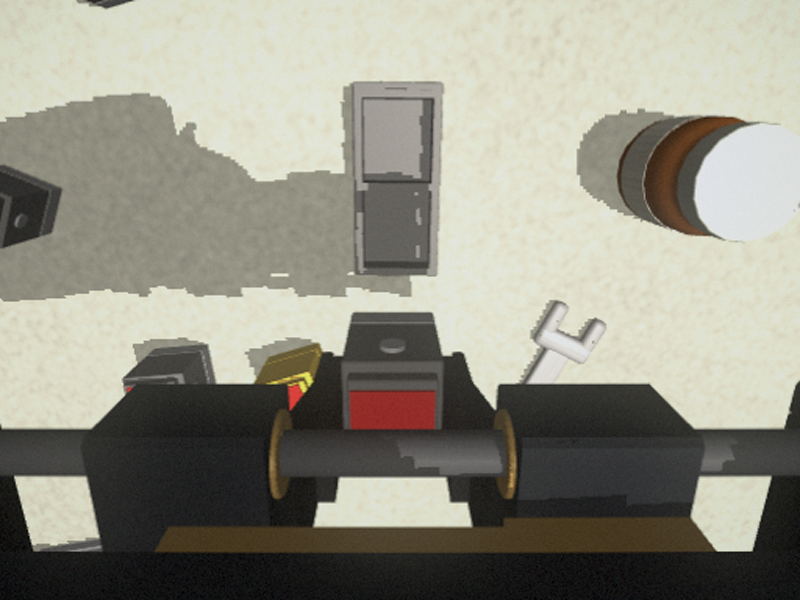

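```bash

python3 - <<'E'
from h import *
s,c=wrist()
C(c,[(354,82),(442,83),(437,274),(356,274)],.024)
C(c,[(362,97),(433,97),(434,181),(362,181)],.024)
C(c,[(363,189),(431,189),(429,268),(363,268)],.024)
E
```

```text
[[655.0, 51.0], [700.0, 48.0], [694.0, -54.0], [647.0, -52.0]] mean [674.   -1.8] edges [ 45.5 102.4  46.6 102.9] ang [ -4.  -93.4 176.6  86. ]
[[658.0, 44.0], [695.0, 41.0], [694.0, -2.0], [655.0, 1.0]] mean [675.6  20.9] edges [37.  43.1 39.3 43.1] ang [ -3.4 -91.4 176.6  85.6]
[[655.0, -4.0], [692.0, -6.0], [689.0, -51.0], [652.0, -48.0]] mean [672.1 -27.1] edges [37.3 44.7 37.8 44.7] ang [ -3.4 -93.6 176.6  85.6]
```

```bash

python3 - <<'E'
from h import *
plan((.6754,.0208,.085),86.3)
E
```

```text
psi 86.6 j7 -0.23 turn [-0.01  0.01  0.04] then shift [2.6  0.04 2.66] pos [ 0.6692 -0.0569  0.1647]
```

```bash

python3 -m crank '[{"claw":1,"dx":0.87,"dy":0.01,"dz":0,"ax":0,"ay":0,"az":0.04},{"claw":1,"dx":0.87,"dy":0.01,"dz":0,"ax":0,"ay":0,"az":0},{"claw":1,"dx":0.86,"dy":0.02,"dz":0,"ax":0,"ay":0,"az":0},{"claw":1,"dx":0,"dy":0,"dz":0.9,"ax":0,"ay":0,"az":0},{"claw":1,"dx":0,"dy":0,"dz":0.9,"ax":0,"ay":0,"az":0},{"claw":1,"dx":0,"dy":0,"dz":0.86,"ax":0,"ay":0,"az":0},{"claw":1,"dx":0,"dy":0,"dz":0,"ax":0,"ay":0,"az":0},{"claw":1,"dx":0,"dy":0,"dz":0,"ax":0,"ay":0,"az":0}]'
python3 - <<'E'
from h import *
plan((.6754,.0208,.0395),86.3)
E
```

```text
time: 9.47
ee_pos: [0.6748, 0.0207, 0.0847]
eef_rot: [0.729, 0.684, -0.001, -0.001]
ft_force: [0.2, 0.2, -0.4]
width: 0.03
grip_force: 20.0
psi 86.4 j7 -0.38 turn [-0.02  0.01  0.01] then shift [0.   0.02 1.51] pos [0.6748 0.0207 0.0847]
```

```bash

python3 -m crank '[{"claw":1,"dx":0,"dy":0.02,"dz":0.5,"ax":0,"ay":0,"az":0},{"claw":1,"dx":0,"dy":0,"dz":0.4,"ax":0,"ay":0,"az":0},{"claw":1,"dx":0,"dy":0,"dz":0.3,"ax":0,"ay":0,"az":0},{"claw":1,"dx":0,"dy":0,"dz":0.3,"ax":0,"ay":0,"az":0},{"claw":1,"dx":0,"dy":0,"dz":0,"ax":0,"ay":0,"az":0},{"claw":1,"dx":0,"dy":0,"dz":0,"ax":0,"ay":0,"az":0}]'

```

```text
time: 9.97
ee_pos: [0.6764, 0.0216, 0.0396]
eef_rot: [0.729, 0.685, -0.0, -0.0]
ft_force: [-0.7, -0.5, -0.8]
width: 0.0299
grip_force: 20.0
```

```bash

python3 -m crank '[{"claw":-0.4,"dx":0,"dy":0,"dz":0,"ax":0,"ay":0,"az":0},{"claw":-0.4,"dx":0,"dy":0,"dz":0,"ax":0,"ay":0,"az":0},{"claw":-0.4,"dx":0,"dy":0,"dz":0,"ax":0,"ay":0,"az":0},{"claw":-0.4,"dx":0,"dy":0,"dz":-0.3,"ax":0,"ay":0,"az":0},{"claw":-0.4,"dx":0,"dy":0,"dz":-1,"ax":0,"ay":0,"az":0},{"claw":-0.4,"dx":0,"dy":0,"dz":-1,"ax":0,"ay":0,"az":0},{"claw":-0.4,"dx":0,"dy":0,"dz":-1,"ax":0,"ay":0,"az":0},{"claw":-0.4,"dx":0,"dy":0,"dz":-1,"ax":0,"ay":0,"az":0}]'
python3 -m crank '[{"claw":-0.4,"dx":0,"dy":0,"dz":0,"ax":0,"ay":0,"az":0.98},{"claw":-0.4,"dx":0,"dy":0,"dz":0,"ax":0,"ay":0,"az":0.98},{"claw":-0.4,"dx":0,"dy":0,"dz":0,"ax":0,"ay":0,"az":0.98},{"claw":-0.4,"dx":0,"dy":0,"dz":0,"ax":0,"ay":0,"az":0.98},{"claw":-0.4,"dx":0,"dy":0,"dz":0,"ax":0,"ay":0,"az":0.98},{"claw":-0.4,"dx":0,"dy":0,"dz":0,"ax":0,"ay":0,"az":0.98},{"claw":-0.4,"dx":0,"dy":0,"dz":0,"ax":0,"ay":0,"az":0.98},{"claw":-0.4,"dx":0,"dy":0,"dz":0,"ax":0,"ay":0,"az":0.98}]'
python3 -m crank '[{"claw":-0.4,"dx":0,"dy":0,"dz":0,"ax":0,"ay":0,"az":0.98},{"claw":-0.4,"dx":0,"dy":0,"dz":0,"ax":0,"ay":0,"az":0.98},{"claw":-0.4,"dx":0,"dy":0,"dz":0,"ax":0,"ay":0,"az":0.98},{"claw":-0.4,"dx":0,"dy":0,"dz":0,"ax":0,"ay":0,"az":0.98},{"claw":-0.4,"dx":0,"dy":0,"dz":0,"ax":0,"ay":0,"az":0.98},{"claw":-0.4,"dx":0,"dy":0,"dz":0,"ax":0,"ay":0,"az":0},{"claw":-0.4,"dx":0,"dy":0,"dz":0,"ax":0,"ay":0,"az":0}]'
python3 - <<'E'
from h import *
plan((.5272,-.1143,.165),8)
for t in tags(r.camera('top')): print(*t)
E
```

```text
time: 10.63
ee_pos: [0.6765, 0.0217, 0.1715]
eef_rot: [0.729, 0.685, 0.0, 0.0]
ft_force: [0.6, -0.1, 0.3]
width: 0.0607
grip_force: 0.0
time: 11.3
ee_pos: [0.6767, 0.0217, 0.1701]
eef_rot: [0.942, 0.335, 0.0, 0.0]
ft_force: [-0.5, -0.1, 0.2]
width: 0.0608
grip_force: 0.0
time: 11.88
ee_pos: [0.6767, 0.0218, 0.1698]
eef_rot: [0.996, 0.089, 0.0, 0.0]
ft_force: [0.5, 0.6, 0.0]
width: 0.0607
grip_force: 0.0
psi 10.2 j7 -1.61 turn [ 0.   -0.01  0.36] then shift [-5.57  3.8   0.16] pos [0.6767 0.0218 0.1698]
green [195. 210.] [537.9 115.5] [21.1 21.1] 89.4
```

```bash

python3 -m crank '[{"claw":-0.4,"dx":0,"dy":0,"dz":0,"ax":0,"ay":0,"az":0.74},{"claw":-0.4,"dx":0,"dy":0,"dz":0,"ax":0,"ay":0,"az":0.74},{"claw":-0.4,"dx":-0.85,"dy":0.74,"dz":0,"ax":0,"ay":0,"az":0},{"claw":-0.4,"dx":-0.85,"dy":0.74,"dz":0,"ax":0,"ay":0,"az":0},{"claw":-0.4,"dx":-0.85,"dy":0.74,"dz":0,"ax":0,"ay":0,"az":0},{"claw":-0.4,"dx":-0.85,"dy":0.74,"dz":0,"ax":0,"ay":0,"az":0},{"claw":-0.4,"dx":-0.85,"dy":0.74,"dz":0,"ax":0,"ay":0,"az":0},{"claw":-0.4,"dx":-0.85,"dy":0.74,"dz":0,"ax":0,"ay":0,"az":0}]'
python3 -m crank '[{"claw":-0.4,"dx":0,"dy":0,"dz":0,"ax":0,"ay":0,"az":0},{"claw":-0.4,"dx":0,"dy":0,"dz":0,"ax":0,"ay":0,"az":0}]'
python3 - <<'E'
from h import *
plan((.5272,-.1143,.0305),1.3)
s,c=wrist()
for t in tags(c,amin=100):print(*t)
for t in tags(r.camera('top')): print(*t)
E
```

```text
time: 12.6
ee_pos: [0.5249, -0.1155, 0.1693]
eef_rot: [1.0, 0.011, 0.0, 0.0]
ft_force: [0.3, -0.1, 0.1]
width: 0.0611
grip_force: 0.0
time: 12.77
ee_pos: [0.5253, -0.1163, 0.1697]
eef_rot: [1.0, 0.009, 0.0, 0.001]
ft_force: [-0.0, -0.0, -0.2]
width: 0.0611
grip_force: 0.0
psi 1.1 j7 -1.47 turn [ 0.01 -0.01 -0.04] then shift [ 0.06 -0.07  4.64] pos [ 0.5253 -0.1163  0.1697]
red [248. 182.] [ 527.5 -113.7] [23.6 24.3] 1.1
red [259.  88.] [ 603.2 -120.2] [23.3 23.1] 14.0
red [240. 145.] [678.1  20.9] [23.8 22.4] 89.5
green [251. 250.] [453.   -1.1] [20.8 20.6] 89.2
green [195. 210.] [537.3 115. ] [22.6 20.7] 44.9
```

```bash

python3 -m crank '[{"claw":-0.4,"dx":0.07,"dy":-0.08,"dz":1,"ax":0,"ay":0,"az":0},{"claw":-0.4,"dx":0,"dy":0,"dz":1,"ax":0,"ay":0,"az":0},{"claw":-0.4,"dx":0,"dy":0,"dz":1,"ax":0,"ay":0,"az":0},{"claw":-0.4,"dx":0,"dy":0,"dz":1,"ax":0,"ay":0,"az":0},{"claw":-0.4,"dx":0,"dy":0,"dz":0.64,"ax":0,"ay":0,"az":0},{"claw":-0.4,"dx":0,"dy":0,"dz":0,"ax":0,"ay":0,"az":0},{"claw":1,"dx":0,"dy":0,"dz":0,"ax":0,"ay":0,"az":0},{"claw":1,"dx":0,"dy":0,"dz":0,"ax":0,"ay":0,"az":0}]' 20
python3 -m crank '[{"claw":1,"dx":0,"dy":0,"dz":0,"ax":0,"ay":0,"az":0},{"claw":1,"dx":0,"dy":0,"dz":0,"ax":0,"ay":0,"az":0},{"claw":1,"dx":0,"dy":0,"dz":0,"ax":0,"ay":0,"az":0},{"claw":1,"dx":0,"dy":0,"dz":0,"ax":0,"ay":0,"az":0},{"claw":1,"dx":0,"dy":0,"dz":0,"ax":0,"ay":0,"az":0},{"claw":1,"dx":0,"dy":0,"dz":0,"ax":0,"ay":0,"az":0},{"claw":1,"dx":0,"dy":0,"dz":0,"ax":0,"ay":0,"az":0},{"claw":1,"dx":0,"dy":0,"dz":0,"ax":0,"ay":0,"az":0}]'
python3 -m crank '[{"claw":1,"dx":0,"dy":0,"dz":-0.5,"ax":0,"ay":0,"az":0},{"claw":1,"dx":0,"dy":0,"dz":-1,"ax":0,"ay":0,"az":0},{"claw":1,"dx":0,"dy":0,"dz":-1,"ax":0,"ay":0,"az":0},{"claw":1,"dx":0,"dy":0,"dz":-1,"ax":0,"ay":0,"az":0},{"claw":1,"dx":0,"dy":0,"dz":-1,"ax":0,"ay":0,"az":0},{"claw":1,"dx":0,"dy":0,"dz":0,"ax":0,"ay":0,"az":-0.9},{"claw":1,"dx":0,"dy":0,"dz":0,"ax":0,"ay":0,"az":-0.9},{"claw":1,"dx":0,"dy":0,"dz":0,"ax":0,"ay":0,"az":-0.9}]'
python3 -m crank '[{"claw":1,"dx":0,"dy":0,"dz":0,"ax":0,"ay":0,"az":-0.98},{"claw":1,"dx":0,"dy":0,"dz":0,"ax":0,"ay":0,"az":-0.98},{"claw":1,"dx":0,"dy":0,"dz":0,"ax":0,"ay":0,"az":-0.98},{"claw":1,"dx":0,"dy":0,"dz":0,"ax":0,"ay":0,"az":-0.98},{"claw":1,"dx":0,"dy":0,"dz":0,"ax":0,"ay":0,"az":-0.98},{"claw":1,"dx":0,"dy":0,"dz":0,"ax":0,"ay":0,"az":-0.98},{"claw":1,"dx":0,"dy":0,"dz":0,"ax":0,"ay":0,"az":-0.98},{"claw":1,"dx":0,"dy":0,"dz":0,"ax":0,"ay":0,"az":-0.98}]'
python3 -m crank '[{"claw":1,"dx":0,"dy":0,"dz":0,"ax":0,"ay":0,"az":-0.98},{"claw":1,"dx":0,"dy":0,"dz":0,"ax":0,"ay":0,"az":-0.98},{"claw":1,"dx":0,"dy":0,"dz":0,"ax":0,"ay":0,"az":-0.98},{"claw":1,"dx":0,"dy":0,"dz":0,"ax":0,"ay":0,"az":-0.72},{"claw":1,"dx":0,"dy":0,"dz":0,"ax":0,"ay":0,"az":0},{"claw":1,"dx":0,"dy":0,"dz":0,"ax":0,"ay":0,"az":0}]'
python3 - <<'E'
from h import *
plan((.6720,-.0272,.165),86.3)
E
```

```text
time: 13.53
ee_pos: [0.5296, -0.1115, 0.0312]
eef_rot: [1.0, 0.01, 0.001, -0.0]
ft_force: [-0.2, -0.1, 0.3]
width: 0.0541
grip_force: 0.0
time: 14.2
ee_pos: [0.5288, -0.1124, 0.0307]
eef_rot: [1.0, 0.009, 0.001, 0.0]
ft_force: [-1.9, -0.1, 6.0]
width: 0.0296
grip_force: 20.0
time: 14.87
ee_pos: [0.5283, -0.112, 0.1654]
eef_rot: [0.988, 0.153, 0.0, 0.0]
ft_force: [0.3, 0.1, -1.3]
width: 0.0298
grip_force: 20.0
time: 15.53
ee_pos: [0.528, -0.112, 0.1646]
eef_rot: [0.845, 0.535, -0.0, -0.0]
ft_force: [-0.1, 0.2, -1.8]
width: 0.03
grip_force: 20.0
time: 16.03
ee_pos: [0.528, -0.1121, 0.1647]
eef_rot: [0.73, 0.683, -0.0, -0.0]
ft_force: [0.0, -0.4, -0.8]
width: 0.0297
grip_force: 20.0
psi 86.1 j7 -0.03 turn [-0.   -0.   -0.03] then shift [ 3.13  4.61 -0.01] pos [ 0.528  -0.1121  0.1647]
```

```bash

python3 -m crank '[{"claw":1,"dx":0.53,"dy":0.77,"dz":0,"ax":0,"ay":0,"az":-0.03},{"claw":1,"dx":0.53,"dy":0.77,"dz":0,"ax":0,"ay":0,"az":0},{"claw":1,"dx":0.53,"dy":0.77,"dz":0,"ax":0,"ay":0,"az":0},{"claw":1,"dx":0.53,"dy":0.77,"dz":0,"ax":0,"ay":0,"az":0},{"claw":1,"dx":0.53,"dy":0.77,"dz":0,"ax":0,"ay":0,"az":0},{"claw":1,"dx":0.52,"dy":0.76,"dz":0,"ax":0,"ay":0,"az":0},{"claw":1,"dx":0,"dy":0,"dz":0,"ax":0,"ay":0,"az":0},{"claw":1,"dx":0,"dy":0,"dz":0,"ax":0,"ay":0,"az":0}]'
python3 -m crank '[{"claw":1,"dx":0,"dy":0,"dz":0.9,"ax":0,"ay":0,"az":0},{"claw":1,"dx":0,"dy":0,"dz":0.9,"ax":0,"ay":0,"az":0},{"claw":1,"dx":0,"dy":0,"dz":0.86,"ax":0,"ay":0,"az":0},{"claw":1,"dx":0,"dy":0,"dz":0,"ax":0,"ay":0,"az":0},{"claw":1,"dx":0,"dy":0,"dz":0,"ax":0,"ay":0,"az":0}]'
python3 - <<'E'
from h import *
plan((.6720,-.0265,.0395),86.3)
s,c=wrist()
crop(c['color'],100,0,420,260,'w4.png',2)
E
```

```text
time: 16.7
ee_pos: [0.6725, -0.0242, 0.1639]
eef_rot: [0.729, 0.685, -0.0, -0.001]
ft_force: [-0.2, 0.2, -0.5]
width: 0.0294
grip_force: 20.0
time: 17.12
ee_pos: [0.6709, -0.0267, 0.0844]
eef_rot: [0.729, 0.684, -0.001, -0.001]
ft_force: [0.3, 0.2, -0.3]
width: 0.03
grip_force: 20.0
psi 86.4 j7 -0.26 turn [-0.03  0.01  0.01] then shift [0.01 0.04 1.5 ] pos [ 0.6709 -0.0267  0.0844]
```

View pics/w4.png

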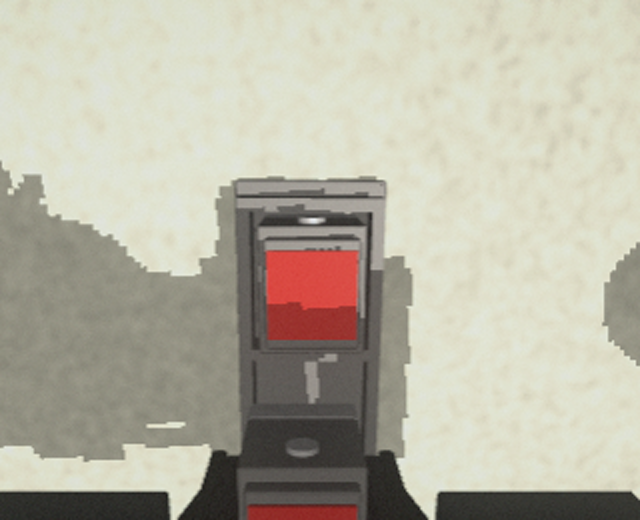

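First red is seated centrally in its nest; the second is hovering aligned over the other nest. Lower, release, lift, and turn towards green 1 (yaw about -28).

```bash

python3 -m crank '[{"claw":1,"dx":0.01,"dy":0.04,"dz":0.5,"ax":0,"ay":0,"az":0},{"claw":1,"dx":0,"dy":0,"dz":0.4,"ax":0,"ay":0,"az":0},{"claw":1,"dx":0,"dy":0,"dz":0.3,"ax":0,"ay":0,"az":0},{"claw":1,"dx":0,"dy":0,"dz":0.3,"ax":0,"ay":0,"az":0},{"claw":1,"dx":0,"dy":0,"dz":0,"ax":0,"ay":0,"az":0},{"claw":1,"dx":0,"dy":0,"dz":0,"ax":0,"ay":0,"az":0}]'
python3 -m crank '[{"claw":-0.4,"dx":0,"dy":0,"dz":0,"ax":0,"ay":0,"az":0},{"claw":-0.4,"dx":0,"dy":0,"dz":0,"ax":0,"ay":0,"az":0},{"claw":-0.4,"dx":0,"dy":0,"dz":0,"ax":0,"ay":0,"az":0},{"claw":-0.4,"dx":0,"dy":0,"dz":-0.3,"ax":0,"ay":0,"az":0},{"claw":-0.4,"dx":0,"dy":0,"dz":-1,"ax":0,"ay":0,"az":0},{"claw":-0.4,"dx":0,"dy":0,"dz":-1,"ax":0,"ay":0,"az":0},{"claw":-0.4,"dx":0,"dy":0,"dz":-1,"ax":0,"ay":0,"az":0},{"claw":-0.4,"dx":0,"dy":0,"dz":-1,"ax":0,"ay":0,"az":0}]'
python3 -m crank '[{"claw":-0.4,"dx":0,"dy":0,"dz":0,"ax":0,"ay":0,"az":0.98},{"claw":-0.4,"dx":0,"dy":0,"dz":0,"ax":0,"ay":0,"az":0.98},{"claw":-0.4,"dx":0,"dy":0,"dz":0,"ax":0,"ay":0,"az":0.98},{"claw":-0.4,"dx":0,"dy":0,"dz":0,"ax":0,"ay":0,"az":0.98},{"claw":-0.4,"dx":0,"dy":0,"dz":0,"ax":0,"ay":0,"az":0.98},{"claw":-0.4,"dx":0,"dy":0,"dz":0,"ax":0,"ay":0,"az":0.98},{"claw":-0.4,"dx":0,"dy":0,"dz":0,"ax":0,"ay":0,"az":0.98},{"claw":-0.4,"dx":0,"dy":0,"dz":0,"ax":0,"ay":0,"az":0.98}]'
python3 -m crank '[{"claw":-0.4,"dx":0,"dy":0,"dz":0,"ax":0,"ay":0,"az":0.98},{"claw":-0.4,"dx":0,"dy":0,"dz":0,"ax":0,"ay":0,"az":0.98},{"claw":-0.4,"dx":0,"dy":0,"dz":0,"ax":0,"ay":0,"az":0.98},{"claw":-0.4,"dx":0,"dy":0,"dz":0,"ax":0,"ay":0,"az":0.98},{"claw":-0.4,"dx":0,"dy":0,"dz":0,"ax":0,"ay":0,"az":0},{"claw":-0.4,"dx":0,"dy":0,"dz":0,"ax":0,"ay":0,"az":0}]'
python3 - <<'E'
from h import *
plan((.452,-.06,.165),15.8)
E
```

```text
time: 17.67
ee_pos: [0.6732, -0.0255, 0.0395]
eef_rot: [0.729, 0.685, -0.0, -0.0]
ft_force: [-0.6, -0.1, -0.9]
width: 0.0299
grip_force: 20.0
time: 18.33
ee_pos: [0.6733, -0.0254, 0.1716]
eef_rot: [0.728, 0.685, 0.0, 0.0]
ft_force: [1.2, 0.4, -0.5]
width: 0.0604
grip_force: 0.0
time: 19.0
ee_pos: [0.6735, -0.0254, 0.1701]
eef_rot: [0.942, 0.335, 0.0, 0.0]
ft_force: [0.1, -0.4, 0.5]
width: 0.0609
grip_force: 0.0
time: 19.5
ee_pos: [0.6735, -0.0253, 0.1698]
eef_rot: [0.99, 0.14, 0.0, 0.0]
ft_force: [0.2, -0.5, 0.3]
width: 0.0607
grip_force: 0.0
psi 16.1 j7 -1.40 turn [ 0.   -0.01  0.05] then shift [-7.42 -0.9   0.16] pos [ 0.6735 -0.0253  0.1698]
```

```bash

python3 -m crank '[{"claw":-0.4,"dx":-0.855,"dy":-0.36,"dz":0,"ax":0,"ay":0,"az":0},{"claw":-0.4,"dx":-0.855,"dy":-0.36,"dz":0,"ax":0,"ay":0,"az":0},{"claw":-0.4,"dx":-0.855,"dy":-0.36,"dz":0,"ax":0,"ay":0,"az":0},{"claw":-0.4,"dx":-0.855,"dy":-0.36,"dz":0,"ax":0,"ay":0,"az":0},{"claw":-0.4,"dx":-0.855,"dy":-0.36,"dz":0,"ax":0,"ay":0,"az":0},{"claw":-0.4,"dx":-0.855,"dy":-0.36,"dz":0,"ax":0,"ay":0,"az":0},{"claw":-0.4,"dx":-0.855,"dy":-0.36,"dz":0,"ax":0,"ay":0,"az":0},{"claw":-0.4,"dx":-0.855,"dy":-0.36,"dz":0,"ax":0,"ay":0,"az":0}]'
python3 -m crank '[{"claw":-0.4,"dx":0,"dy":0,"dz":0,"ax":0,"ay":0,"az":0.92},{"claw":-0.4,"dx":0,"dy":0,"dz":0,"ax":0,"ay":0,"az":0.92},{"claw":-0.4,"dx":0,"dy":0,"dz":0,"ax":0,"ay":0,"az":0.92},{"claw":-0.4,"dx":0,"dy":0,"dz":0,"ax":0,"ay":0,"az":0.92},{"claw":-0.4,"dx":0,"dy":0,"dz":0,"ax":0,"ay":0,"az":0.92},{"claw":-0.4,"dx":0,"dy":0,"dz":0,"ax":0,"ay":0,"az":0.92},{"claw":-0.4,"dx":0,"dy":0,"dz":0,"ax":0,"ay":0,"az":0.92},{"claw":-0.4,"dx":0,"dy":0,"dz":0,"ax":0,"ay":0,"az":0.92}]'
python3 -m crank '[{"claw":-0.4,"dx":0,"dy":0,"dz":0,"ax":0,"ay":0,"az":0},{"claw":-0.4,"dx":0,"dy":0,"dz":0,"ax":0,"ay":0,"az":0}]'
python3 - <<'E'
from h import *
plan((.4522,.0003,.0305),-28)
s,c=wrist()
for t in tags(c,amin=100):print(*t)
crop(c['color'],100,0,420,260,'w5.png',2)
for t in tags(r.camera('top')): print(*t)
E
```

```text
time: 20.17
ee_pos: [0.4511, 0.0014, 0.1693]
eef_rot: [0.99, 0.14, 0.0, 0.0]
ft_force: [-0.1, 0.7, 0.4]
width: 0.0608
grip_force: 0.0
time: 20.83
ee_pos: [0.4525, 0.0013, 0.1695]
eef_rot: [0.97, -0.244, 0.0, 0.0]
ft_force: [0.2, 0.1, -0.1]
width: 0.0609
grip_force: 0.0
time: 21.0
ee_pos: [0.4524, 0.0013, 0.1694]
eef_rot: [0.97, -0.241, 0.0, 0.0]
ft_force: [-0.2, 0.7, 0.0]
width: 0.0606
grip_force: 0.0
psi -27.9 j7 -2.17 turn [ 0.   -0.01  0.01] then shift [0.01 0.03 4.63] pos [0.4524 0.0013 0.1694]
green [ 80. 161.] [535.9 117. ] [23.1 23.6] 53.7
red [307. 178.] [ 604.  -122.4] [22.6 22.7] 13.6
red [264. 146.] [675.4 -33.3] [24.1 22.4] 89.5
red [240. 145.] [678.1  20.9] [23.8 22.4] 89.5
green [193. 210.] [536.8 119.7] [23.3 12.6] 0.5
```

View pics/w5.png

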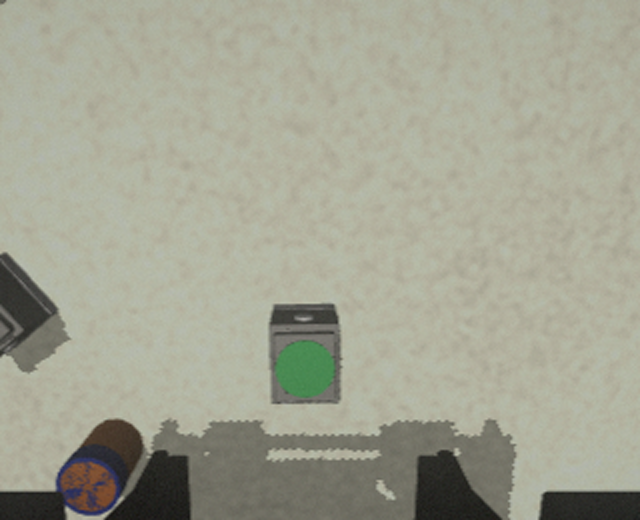

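```bash

python3 - <<'E'
from h import *
s,c=wrist()
print(w(c,(252.5,183.5),.05), w(r.camera('top'),(198.4,252.2),.05))
E
python3 -m crank '[{"claw":-0.4,"dx":0.01,"dy":0.03,"dz":1,"ax":0,"ay":0,"az":0},{"claw":-0.4,"dx":0,"dy":0,"dz":1,"ax":0,"ay":0,"az":0},{"claw":-0.4,"dx":0,"dy":0,"dz":1,"ax":0,"ay":0,"az":0},{"claw":-0.4,"dx":0,"dy":0,"dz":0,"ax":0,"ay":0,"az":0},{"claw":-0.4,"dx":0,"dy":0,"dz":0,"ax":0,"ay":0,"az":0}]'
python3 - <<'E'
from h import *
plan((.4522,.0005,.0305),-28)
E
```

```text
[ 4.52350488e-01 -1.20477966e-05  5.00000000e-02] [0.44980295 0.10790369 0.05      ]
time: 21.62
ee_pos: [0.4513, 0.0004, 0.0786]
eef_rot: [0.97, -0.243, -0.001, 0.0]
ft_force: [-0.1, -0.2, 0.9]
width: 0.0609
grip_force: 0.0
psi -28.2 j7 -2.20 turn [ 0.01  0.03 -0.03] then shift [ 0.03 -0.02  1.6 ] pos [4.513e-01 4.000e-04 7.860e-02]
```

```bash

python3 -m crank '[{"claw":-0.4,"dx":0.03,"dy":0,"dz":0.9,"ax":0,"ay":0,"az":0},{"claw":-0.4,"dx":0,"dy":0,"dz":0.7,"ax":0,"ay":0,"az":0},{"claw":-0.4,"dx":0,"dy":0,"dz":0,"ax":0,"ay":0,"az":0},{"claw":1,"dx":0,"dy":0,"dz":0,"ax":0,"ay":0,"az":0},{"claw":1,"dx":0,"dy":0,"dz":0,"ax":0,"ay":0,"az":0},{"claw":1,"dx":0,"dy":0,"dz":0,"ax":0,"ay":0,"az":0},{"claw":1,"dx":0,"dy":0,"dz":0,"ax":0,"ay":0,"az":0},{"claw":1,"dx":0,"dy":0,"dz":0,"ax":0,"ay":0,"az":0}]' 20
python3 -m crank '[{"claw":1,"dx":0,"dy":0,"dz":0,"ax":0,"ay":0,"az":0},{"claw":1,"dx":0,"dy":0,"dz":0,"ax":0,"ay":0,"az":0},{"claw":1,"dx":0,"dy":0,"dz":0,"ax":0,"ay":0,"az":0},{"claw":1,"dx":0,"dy":0,"dz":0,"ax":0,"ay":0,"az":0},{"claw":1,"dx":0,"dy":0,"dz":0,"ax":0,"ay":0,"az":0}]'
python3 -m crank '[{"claw":1,"dx":0,"dy":0,"dz":-0.5,"ax":0,"ay":0,"az":0},{"claw":1,"dx":0,"dy":0,"dz":-1,"ax":0,"ay":0,"az":0},{"claw":1,"dx":0,"dy":0,"dz":-1,"ax":0,"ay":0,"az":0},{"claw":1,"dx":0,"dy":0,"dz":-1,"ax":0,"ay":0,"az":0},{"claw":1,"dx":0,"dy":0,"dz":-1,"ax":0,"ay":0,"az":0},{"claw":1,"dx":0,"dy":0,"dz":0,"ax":0,"ay":0,"az":0}]'
python3 -m crank '[{"claw":1,"dx":0,"dy":0,"dz":0,"ax":0,"ay":0,"az":-0.87},{"claw":1,"dx":0,"dy":0,"dz":0,"ax":0,"ay":0,"az":-0.87},{"claw":1,"dx":0,"dy":0,"dz":0,"ax":0,"ay":0,"az":-0.87},{"claw":1,"dx":0,"dy":0,"dz":0,"ax":0,"ay":0,"az":-0.87},{"claw":1,"dx":0,"dy":0,"dz":0,"ax":0,"ay":0,"az":-0.87},{"claw":1,"dx":0,"dy":0,"dz":0,"ax":0,"ay":0,"az":-0.87},{"claw":1,"dx":0,"dy":0,"dz":0,"ax":0,"ay":0,"az":-0.86},{"claw":1,"dx":0,"dy":0,"dz":0,"ax":0,"ay":0,"az":0}]'
python3 - <<'E'
from h import *
plan((.440,-.277,.165),8.3)
E
```

```text
time: 22.28
ee_pos: [0.4537, -0.0001, 0.032]
eef_rot: [0.97, -0.244, 0.001, -0.0]
ft_force: [-0.1, -0.6, 0.1]
width: 0.0353
grip_force: 0.0
time: 22.7
ee_pos: [0.4534, -0.0001, 0.0317]
eef_rot: [0.97, -0.244, 0.0, 0.0]
ft_force: [-1.8, -0.5, 7.3]
width: 0.0299
grip_force: 19.8
time: 23.2
ee_pos: [0.4557, 0.0001, 0.1716]
eef_rot: [0.97, -0.244, 0.004, -0.001]
ft_force: [0.8, 0.8, -0.7]
width: 0.0298
grip_force: 19.8
time: 23.87
ee_pos: [0.4527, -0.0001, 0.1656]
eef_rot: [0.997, 0.074, -0.0, 0.0]
ft_force: [0.3, 0.0, -1.5]
width: 0.0298
grip_force: 19.8
psi 8.5 j7 -1.53 turn [-0.    0.01  0.03] then shift [-1.75  9.07  0.02] pos [ 4.527e-01 -1.000e-04  1.656e-01]
```

```bash

python3 -m crank '[{"claw":1,"dx":-0.22,"dy":0.9,"dz":0,"ax":0,"ay":0,"az":0},{"claw":1,"dx":-0.22,"dy":0.9,"dz":0,"ax":0,"ay":0,"az":0},{"claw":1,"dx":-0.22,"dy":0.9,"dz":0,"ax":0,"ay":0,"az":0},{"claw":1,"dx":-0.22,"dy":0.9,"dz":0,"ax":0,"ay":0,"az":0},{"claw":1,"dx":-0.22,"dy":0.9,"dz":0,"ax":0,"ay":0,"az":0},{"claw":1,"dx":-0.22,"dy":0.9,"dz":0,"ax":0,"ay":0,"az":0},{"claw":1,"dx":-0.22,"dy":0.9,"dz":0,"ax":0,"ay":0,"az":0},{"claw":1,"dx":-0.21,"dy":0.9,"dz":0,"ax":0,"ay":0,"az":0}]'
python3 -m crank '[{"claw":1,"dx":0,"dy":0.93,"dz":0,"ax":0,"ay":0,"az":0},{"claw":1,"dx":0,"dy":0.94,"dz":0,"ax":0,"ay":0,"az":0},{"claw":1,"dx":0,"dy":0,"dz":0,"ax":0,"ay":0,"az":0},{"claw":1,"dx":0,"dy":0,"dz":0,"ax":0,"ay":0,"az":0}]'
python3 - <<'E'
from h import *
plan((.535,-.263,.09),8.3)
s,c=wrist()
crop(c['color'],100,0,420,260,'w6.png',2)
E
```

```text
time: 24.53
ee_pos: [0.4314, -0.2227, 0.1658]
eef_rot: [0.998, 0.07, -0.0, -0.0]
ft_force: [0.4, 0.0, -1.9]
width: 0.0298
grip_force: 19.8
time: 24.87
ee_pos: [0.4395, -0.2782, 0.1654]
eef_rot: [0.998, 0.069, -0.0, -0.0]
ft_force: [0.7, 1.0, -1.6]
width: 0.03
grip_force: 19.8
psi 7.9 j7 -0.96 turn [-0.    0.01 -0.06] then shift [ 3.22 -0.04  2.51] pos [ 0.4395 -0.2782  0.1654]
```

View pics/w6.png

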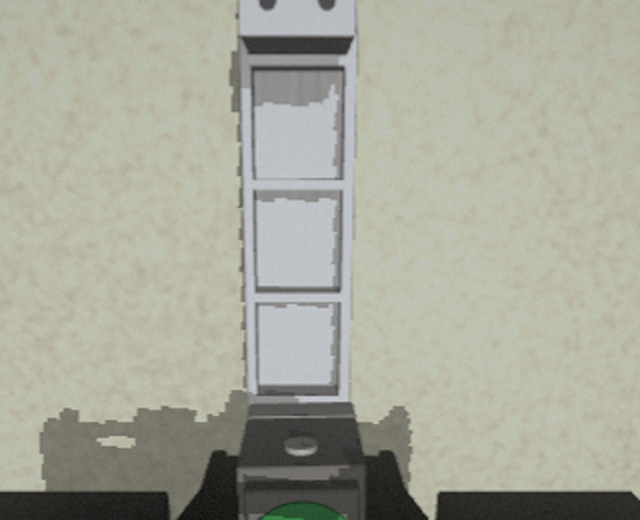

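```bash

python3 - <<'E'
from h import *
s,c=wrist()
for l in ([(252,68),(345,68),(342,179),(254,179)],[(255,190),(342,190),(341,290),(256,290)],[(257,303),(340,303),(338,395),(258,395)]): C(c,l,.024,100,0,2)
C(c,[(240,37),(354,37)],.064,100,0,2)
E
```

```text
[[554.0, -239.0], [560.0, -276.0], [517.0, -282.0], [512.0, -245.0]] mean [ 535.9 -260.7] edges [37.2 42.7 36.8 42.7] ang [ -81.9 -172.5   98.1    7.9]
[[508.0, -246.0], [513.0, -282.0], [471.0, -289.0], [466.0, -252.0]] mean [ 489.4 -267.3] edges [36.6 42.4 37.3 42.4] ang [ -81.9 -171.5   98.1    7.5]
[[460.0, -253.0], [465.0, -289.0], [423.0, -295.0], [418.0, -259.0]] mean [ 441.4 -273.9] edges [36.7 43.  36.9 43. ] ang [ -81.9 -172.2   98.1    7.5]
[[559.0, -238.0], [564.0, -276.0]] mean [ 561.6 -256.9] edges [38.8 38.8] ang [-81.9  98.1]
```

```bash

python3 -m crank '[{"claw":1,"dx":0.8,"dy":-0.04,"dz":0,"ax":0,"ay":0,"az":0},{"claw":1,"dx":0.8,"dy":-0.04,"dz":0,"ax":0,"ay":0,"az":0},{"claw":1,"dx":0.8,"dy":-0.02,"dz":0,"ax":0,"ay":0,"az":0},{"claw":1,"dx":0.87,"dy":-0.02,"dz":0,"ax":0,"ay":0,"az":0},{"claw":1,"dx":0,"dy":0,"dz":0.9,"ax":0,"ay":0,"az":0},{"claw":1,"dx":0,"dy":0,"dz":0.8,"ax":0,"ay":0,"az":0},{"claw":1,"dx":0,"dy":0,"dz":0.8,"ax":0,"ay":0,"az":0},{"claw":1,"dx":0,"dy":0,"dz":0,"ax":0,"ay":0,"az":0}]'
python3 - <<'E'
from h import *
plan((.5365,-.261,.0405),7.8)
E
```

```text
time: 25.63
ee_pos: [0.534, -0.2566, 0.0862]
eef_rot: [0.997, 0.072, -0.003, -0.002]
ft_force: [-0.3, 1.0, -2.1]
width: 0.03
grip_force: 19.8
psi 8.3 j7 -1.08 turn [-0.04  0.06  0.08] then shift [0.06 0.16 1.52] pos [ 0.534  -0.2566  0.0862]
```

```bash

python3 -m crank '[{"claw":1,"dx":0,"dy":0,"dz":0,"ax":0,"ay":0,"az":0},{"claw":1,"dx":0,"dy":0,"dz":0,"ax":0,"ay":0,"az":0}]'
python3 - <<'E'
from h import *
plan((.5365,-.261,.0405),7.8)
E
```

```text
time: 25.8
ee_pos: [0.5374, -0.2589, 0.0926]
eef_rot: [0.997, 0.072, 0.001, 0.0]
ft_force: [0.5, -0.4, 0.3]
width: 0.03
grip_force: 19.8
psi 8.3 j7 -1.08 turn [ 0.01 -0.01  0.08] then shift [-0.04  0.06  1.74] pos [ 0.5374 -0.2589  0.0926]
```

```bash

python3 -m crank '[{"claw":1,"dx":-0.03,"dy":0.06,"dz":0.5,"ax":0,"ay":0,"az":0.07},{"claw":1,"dx":0,"dy":0,"dz":0.4,"ax":0,"ay":0,"az":0},{"claw":1,"dx":0,"dy":0,"dz":0.4,"ax":0,"ay":0,"az":0},{"claw":1,"dx":0,"dy":0,"dz":0.3,"ax":0,"ay":0,"az":0},{"claw":1,"dx":0,"dy":0,"dz":0,"ax":0,"ay":0,"az":0},{"claw":1,"dx":0,"dy":0,"dz":0,"ax":0,"ay":0,"az":0}]'
python3 - <<'E'
from h import *
plan((.5365,-.261,.0405),7.8)
E
```

```text
time: 26.3
ee_pos: [0.5357, -0.261, 0.0427]
eef_rot: [0.998, 0.068, -0.0, -0.0]
ft_force: [0.7, 0.3, -0.9]
width: 0.0301
grip_force: 19.8
psi 7.8 j7 -1.08 turn [-0.    0.01  0.  ] then shift [0.03 0.   0.07] pos [ 0.5357 -0.261   0.0427]
```

```bash

python3 -m crank '[{"claw":1,"dx":0.02,"dy":0,"dz":0.08,"ax":0,"ay":0,"az":0},{"claw":1,"dx":0,"dy":0,"dz":0,"ax":0,"ay":0,"az":0},{"claw":-0.4,"dx":0,"dy":0,"dz":0,"ax":0,"ay":0,"az":0},{"claw":-0.4,"dx":0,"dy":0,"dz":0,"ax":0,"ay":0,"az":0},{"claw":-0.4,"dx":0,"dy":0,"dz":0,"ax":0,"ay":0,"az":0},{"claw":-0.4,"dx":0,"dy":0,"dz":0,"ax":0,"ay":0,"az":0}]'
python3 -m crank '[{"claw":-0.4,"dx":0,"dy":0,"dz":-0.3,"ax":0,"ay":0,"az":0},{"claw":-0.4,"dx":0,"dy":0,"dz":-1,"ax":0,"ay":0,"az":0},{"claw":-0.4,"dx":0,"dy":0,"dz":-1,"ax":0,"ay":0,"az":0},{"claw":-0.4,"dx":0,"dy":0,"dz":-1,"ax":0,"ay":0,"az":0},{"claw":-0.4,"dx":0,"dy":0,"dz":-1,"ax":0,"ay":0,"az":0},{"claw":-0.4,"dx":0,"dy":0,"dz":0,"ax":0,"ay":0,"az":0}]'
python3 - <<'E'
from h import *
plan((.51,.115,.17))
for t in tags(r.camera('top')): print(*t)
E
```

```text
time: 26.8
ee_pos: [0.5368, -0.2612, 0.041]
eef_rot: [0.998, 0.068, 0.0, 0.0]
ft_force: [-0.3, -0.4, 0.4]
width: 0.0489
grip_force: 0.0
time: 27.3
ee_pos: [0.5394, -0.2623, 0.1772]
eef_rot: [0.998, 0.068, 0.005, 0.002]
ft_force: [1.1, 0.1, -0.2]
width: 0.0609
grip_force: 0.0
psi 7.8 j7 -1.07 turn [ 0.05 -0.08 -0.  ] then shift [  0.74 -12.59   0.24] pos [ 0.5394 -0.2623  0.1772]
red [307. 178.] [ 604.  -122.4] [22.6 22.7] 13.6
red [264. 146.] [675.4 -33.3] [24.1 22.4] 89.5
red [240. 145.] [678.1  20.9] [23.8 22.4] 89.5
green [195. 210.] [537.4 115. ] [22.6 20.7] 44.9
```

```bash

python3 -m crank '[{"claw":-0.4,"dx":0.05,"dy":-0.9,"dz":0,"ax":0,"ay":0,"az":0},{"claw":-0.4,"dx":0.05,"dy":-0.9,"dz":0,"ax":0,"ay":0,"az":0},{"claw":-0.4,"dx":0.05,"dy":-0.9,"dz":0,"ax":0,"ay":0,"az":0},{"claw":-0.4,"dx":0.05,"dy":-0.9,"dz":0,"ax":0,"ay":0,"az":0},{"claw":-0.4,"dx":0.05,"dy":-0.9,"dz":0,"ax":0,"ay":0,"az":0},{"claw":-0.4,"dx":0.05,"dy":-0.9,"dz":0,"ax":0,"ay":0,"az":0},{"claw":-0.4,"dx":0.05,"dy":-0.9,"dz":0,"ax":0,"ay":0,"az":0},{"claw":-0.4,"dx":0.05,"dy":-0.9,"dz":0,"ax":0,"ay":0,"az":0}]'
python3 -m crank '[{"claw":-0.4,"dx":0.05,"dy":-0.9,"dz":0,"ax":0,"ay":0,"az":0},{"claw":-0.4,"dx":0.05,"dy":-0.9,"dz":0,"ax":0,"ay":0,"az":0},{"claw":-0.4,"dx":0.05,"dy":-0.9,"dz":0,"ax":0,"ay":0,"az":0},{"claw":-0.4,"dx":0.05,"dy":-0.9,"dz":0,"ax":0,"ay":0,"az":0},{"claw":-0.4,"dx":0.05,"dy":-0.9,"dz":0,"ax":0,"ay":0,"az":0},{"claw":-0.4,"dx":0.05,"dy":-0.9,"dz":0,"ax":0,"ay":0,"az":0},{"claw":-0.4,"dx":0,"dy":0,"dz":0,"ax":0,"ay":0,"az":0},{"claw":-0.4,"dx":0,"dy":0,"dz":0,"ax":0,"ay":0,"az":0}]'
python3 - <<'E'
from h import *
plan((.5365,.116,.0305))
s,c=wrist()
crop(c['color'],100,0,420,260,'w7.png',2)
E
```

```text
time: 28.02
ee_pos: [0.5183, -0.0442, 0.1692]
eef_rot: [0.998, 0.068, -0.0, 0.0]
ft_force: [0.0, 0.3, 0.2]
width: 0.0608
grip_force: 0.0
time: 28.68
ee_pos: [0.5052, 0.1177, 0.1692]
eef_rot: [0.998, 0.07, -0.0, -0.0]
ft_force: [0.2, -0.8, -0.1]
width: 0.0605
grip_force: 0.0
psi 8.0 j7 -1.80 turn [-0.    0.01 -0.  ] then shift [1.02 0.2  4.62] pos [0.5052 0.1177 0.1692]
```

View pics/w7.png

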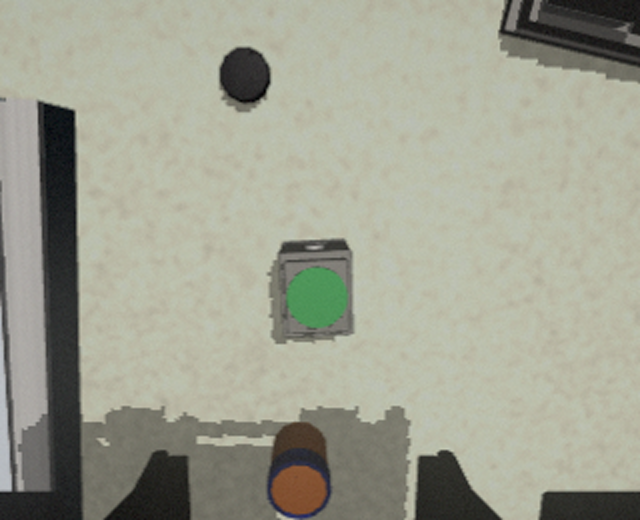

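```bash

python3 - <<'E'
from h import *
s,c=wrist()
C(c,[(284,251),(350,248),(354,333),(288,338)],.05,100,0,2)
p=w(c,(259,148.5),.05);print(p);plan((p[0],p[1],.0305),10.7)
E
```

```text
[[553.0, 131.0], [558.0, 105.0], [524.0, 98.0], [518.0, 124.0]] mean [538.1 114.5] edges [26.3 34.9 27.4 35.8] ang [ -79.5 -168.2  102.3   10.1]
[0.53652604 0.11464097 0.05      ]
psi 7.8 j7 -1.80 turn [ 0.01  0.01 -0.49] then shift [1.   0.21 4.62] pos [0.5058 0.1153 0.1692]
```

```bash

python3 -m crank '[{"claw":-0.4,"dx":0,"dy":0,"dz":0,"ax":0,"ay":0,"az":-0.49},{"claw":-0.4,"dx":0.5,"dy":0.1,"dz":0,"ax":0,"ay":0,"az":0},{"claw":-0.4,"dx":0.5,"dy":0.1,"dz":0,"ax":0,"ay":0,"az":0},{"claw":-0.4,"dx":0,"dy":0,"dz":1,"ax":0,"ay":0,"az":0},{"claw":-0.4,"dx":0,"dy":0,"dz":1,"ax":0,"ay":0,"az":0},{"claw":-0.4,"dx":0,"dy":0,"dz":0.9,"ax":0,"ay":0,"az":0},{"claw":-0.4,"dx":0,"dy":0,"dz":0,"ax":0,"ay":0,"az":0},{"claw":-0.4,"dx":0,"dy":0,"dz":0,"ax":0,"ay":0,"az":0}]'
python3 - <<'E'
from h import *
s,c=wrist();crop(c['color'],100,100,420,384,'w8.png',2)
plan((.5367,.1147,.0305),10.7)
E
```

```text
time: 29.45
ee_pos: [0.5358, 0.1146, 0.082]
eef_rot: [0.996, 0.093, -0.001, 0.0]
ft_force: [-0.1, -0.0, 0.8]
width: 0.0611
grip_force: 0.0
psi 10.7 j7 -1.77 turn [ 0. -0. -0.] then shift [-0.01  0.01  1.77] pos [0.537  0.1151 0.0836]
```

```bash

python3 -m crank '[{"claw":-0.4,"dx":0,"dy":0,"dz":0.9,"ax":0,"ay":0,"az":0},{"claw":-0.4,"dx":0,"dy":0,"dz":0.85,"ax":0,"ay":0,"az":0},{"claw":-0.4,"dx":0,"dy":0,"dz":0,"ax":0,"ay":0,"az":0},{"claw":1,"dx":0,"dy":0,"dz":0,"ax":0,"ay":0,"az":0},{"claw":1,"dx":0,"dy":0,"dz":0,"ax":0,"ay":0,"az":0},{"claw":1,"dx":0,"dy":0,"dz":0,"ax":0,"ay":0,"az":0},{"claw":1,"dx":0,"dy":0,"dz":0,"ax":0,"ay":0,"az":0},{"claw":1,"dx":0,"dy":0,"dz":0,"ax":0,"ay":0,"az":0}]' 20
python3 -m crank '[{"claw":1,"dx":0,"dy":0,"dz":0,"ax":0,"ay":0,"az":0},{"claw":1,"dx":0,"dy":0,"dz":0,"ax":0,"ay":0,"az":0},{"claw":1,"dx":0,"dy":0,"dz":0,"ax":0,"ay":0,"az":0},{"claw":1,"dx":0,"dy":0,"dz":0,"ax":0,"ay":0,"az":0},{"claw":1,"dx":0,"dy":0,"dz":0,"ax":0,"ay":0,"az":0}]'
python3 -m crank '[{"claw":1,"dx":0,"dy":0,"dz":-0.5,"ax":0,"ay":0,"az":0},{"claw":1,"dx":0,"dy":0,"dz":-1,"ax":0,"ay":0,"az":0},{"claw":1,"dx":0,"dy":0,"dz":-1,"ax":0,"ay":0,"az":0},{"claw":1,"dx":0,"dy":0,"dz":-1,"ax":0,"ay":0,"az":0},{"claw":1,"dx":0,"dy":0,"dz":-1,"ax":0,"ay":0,"az":0},{"claw":1,"dx":0,"dy":0,"dz":0,"ax":0,"ay":0,"az":0.48},{"claw":1,"dx":0,"dy":0,"dz":0,"ax":0,"ay":0,"az":0}]'
python3 - <<'E'
from h import *
plan((.4414,-.2745,.165),7.8)
E
```

```text
time: 30.17
ee_pos: [0.5372, 0.116, 0.0313]
eef_rot: [0.996, 0.094, 0.001, -0.0]
ft_force: [-0.1, 0.0, -0.3]
width: 0.0349
grip_force: 0.0
time: 30.58
ee_pos: [0.537, 0.116, 0.0309]
eef_rot: [0.996, 0.094, 0.0, 0.0]
ft_force: [-1.6, -0.1, 7.3]
width: 0.0297
grip_force: 20.0
time: 31.17
ee_pos: [0.5374, 0.1161, 0.1669]
eef_rot: [0.998, 0.068, 0.002, -0.0]
ft_force: [-0.0, 0.1, -1.6]
width: 0.0299
grip_force: 20.0
psi 7.7 j7 -1.79 turn [-0.   -0.03 -0.01] then shift [-4.94 12.47  0.06] pos [0.5374 0.1161 0.1669]
```

15 rows of (-0.33, 0.83).

```bash

python3 -m crank '[{"claw":1,"dx":-0.33,"dy":0.83,"dz":0,"ax":0,"ay":0,"az":0},{"claw":1,"dx":-0.33,"dy":0.83,"dz":0,"ax":0,"ay":0,"az":0},{"claw":1,"dx":-0.33,"dy":0.83,"dz":0,"ax":0,"ay":0,"az":0},{"claw":1,"dx":-0.33,"dy":0.83,"dz":0,"ax":0,"ay":0,"az":0},{"claw":1,"dx":-0.33,"dy":0.83,"dz":0,"ax":0,"ay":0,"az":0},{"claw":1,"dx":-0.33,"dy":0.83,"dz":0,"ax":0,"ay":0,"az":0},{"claw":1,"dx":-0.33,"dy":0.83,"dz":0,"ax":0,"ay":0,"az":0},{"claw":1,"dx":-0.33,"dy":0.83,"dz":0,"ax":0,"ay":0,"az":0}]'
python3 -m crank '[{"claw":1,"dx":-0.33,"dy":0.83,"dz":0,"ax":0,"ay":0,"az":0},{"claw":1,"dx":-0.33,"dy":0.83,"dz":0,"ax":0,"ay":0,"az":0},{"claw":1,"dx":-0.33,"dy":0.83,"dz":0,"ax":0,"ay":0,"az":0},{"claw":1,"dx":-0.33,"dy":0.83,"dz":0,"ax":0,"ay":0,"az":0},{"claw":1,"dx":-0.33,"dy":0.83,"dz":0,"ax":0,"ay":0,"az":0},{"claw":1,"dx":-0.33,"dy":0.83,"dz":0,"ax":0,"ay":0,"az":0},{"claw":1,"dx":-0.33,"dy":0.83,"dz":0,"ax":0,"ay":0,"az":0},{"claw":1,"dx":0,"dy":0,"dz":0,"ax":0,"ay":0,"az":0}]'
python3 -m crank '[{"claw":1,"dx":0,"dy":0,"dz":0,"ax":0,"ay":0,"az":0},{"claw":1,"dx":0,"dy":0,"dz":0,"ax":0,"ay":0,"az":0}]'
python3 - <<'E'
from h import *
plan((.4414,-.2745,.095),7.8)
E
```

```text
time: 31.83
ee_pos: [0.484, -0.0933, 0.1638]
eef_rot: [0.998, 0.069, -0.001, -0.0]
ft_force: [1.2, 0.6, -0.1]
width: 0.0295
grip_force: 20.0
time: 32.5
ee_pos: [0.4375, -0.2796, 0.1638]
eef_rot: [0.998, 0.066, -0.002, 0.0]
ft_force: [-0.2, 0.6, -1.7]
width: 0.0302
grip_force: 20.0
time: 32.67
ee_pos: [0.4403, -0.2735, 0.1641]
eef_rot: [0.998, 0.069, -0.001, -0.001]
ft_force: [-0.8, 0.4, -1.5]
width: 0.0297
grip_force: 20.0
psi 7.9 j7 -0.97 turn [-0.01  0.01  0.02] then shift [0.03 0.04 2.3 ] pos [ 0.4403 -0.2735  0.1641]
```

```bash

python3 -m crank '[{"claw":1,"dx":0.03,"dy":0.03,"dz":0.8,"ax":0,"ay":0,"az":0},{"claw":1,"dx":0,"dy":0,"dz":0.8,"ax":0,"ay":0,"az":0},{"claw":1,"dx":0,"dy":0,"dz":0.7,"ax":0,"ay":0,"az":0},{"claw":1,"dx":0,"dy":0,"dz":0,"ax":0,"ay":0,"az":0},{"claw":1,"dx":0,"dy":0,"dz":0,"ax":0,"ay":0,"az":0},{"claw":1,"dx":0,"dy":0,"dz":0,"ax":0,"ay":0,"az":0}]'
python3 - <<'E'
from h import *
plan((.4414,-.2745,.0395),7.8)
E
```

```text
time: 33.17
ee_pos: [0.4424, -0.2748, 0.0972]
eef_rot: [0.998, 0.069, 0.0, 0.0]
ft_force: [-0.3, -0.2, -1.2]
width: 0.0301
grip_force: 20.0
psi 8.0 j7 -0.97 turn [ 0.   -0.01  0.03] then shift [-0.03 -0.01  1.92] pos [ 0.4424 -0.2748  0.0972]
```

```bash

python3 -m crank '[{"claw":1,"dx":-0.03,"dy":-0.01,"dz":0.6,"ax":0,"ay":0,"az":0},{"claw":1,"dx":0,"dy":0,"dz":0.5,"ax":0,"ay":0,"az":0},{"claw":1,"dx":0,"dy":0,"dz":0.4,"ax":0,"ay":0,"az":0},{"claw":1,"dx":0,"dy":0,"dz":0.4,"ax":0,"ay":0,"az":0},{"claw":1,"dx":0,"dy":0,"dz":0,"ax":0,"ay":0,"az":0},{"claw":1,"dx":0,"dy":0,"dz":0,"ax":0,"ay":0,"az":0}]'
python3 -m crank '[{"claw":-0.4,"dx":0,"dy":0,"dz":0,"ax":0,"ay":0,"az":0},{"claw":-0.4,"dx":0,"dy":0,"dz":0,"ax":0,"ay":0,"az":0},{"claw":-0.4,"dx":0,"dy":0,"dz":0,"ax":0,"ay":0,"az":0},{"claw":-0.4,"dx":0,"dy":0,"dz":0,"ax":0,"ay":0,"az":0}]'
python3 -m crank '[{"claw":-0.4,"dx":0,"dy":0,"dz":-0.3,"ax":0,"ay":0,"az":0},{"claw":-0.4,"dx":0,"dy":0,"dz":-1,"ax":0,"ay":0,"az":0},{"claw":-0.4,"dx":0,"dy":0,"dz":-1,"ax":0,"ay":0,"az":0},{"claw":-0.4,"dx":0,"dy":0,"dz":-1,"ax":0,"ay":0,"az":0},{"claw":-0.4,"dx":0,"dy":0,"dz":-1,"ax":0,"ay":0,"az":0},{"claw":-0.4,"dx":0,"dy":0,"dz":0,"ax":0,"ay":0,"az":0},{"claw":-0.4,"dx":0,"dy":0,"dz":0,"ax":0,"ay":0,"az":0}]'
python3 - <<'E'
from h import *
s,c=wrist();crop(c['color'],100,0,420,260,'w9.png',2)
plan((.40,.25,.17),5.5)
E
```

```text
time: 33.67
ee_pos: [0.4414, -0.2751, 0.0403]
eef_rot: [0.998, 0.069, 0.001, 0.0]
ft_force: [-0.0, -0.1, -0.3]
width: 0.0298
grip_force: 20.0
time: 34.0
ee_pos: [0.441, -0.2751, 0.0398]
eef_rot: [0.998, 0.069, 0.0, 0.0]
ft_force: [0.3, 0.2, -0.1]
width: 0.0488
grip_force: 0.0
time: 34.58
ee_pos: [0.4417, -0.2755, 0.1706]
eef_rot: [0.998, 0.069, 0.002, 0.001]
ft_force: [-0.3, -0.4, -0.6]
width: 0.0606
grip_force: 0.0
psi 7.9 j7 -0.96 turn [ 0.01 -0.01  0.4 ] then shift [  0.32 -17.55  -0.04] pos [ 0.4409 -0.2751  0.1689]
```

View pics/w9.png

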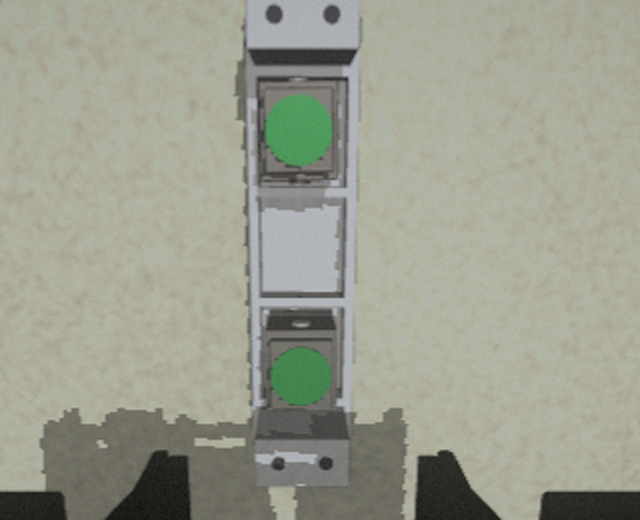

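```bash

python3 - <<'E'
from h import *
s,c=wrist()
C(c,[(257,437),(348,437),(348,486),(257,487)],.064,100,0,2)
C(c,[(247,50),(359,48)],.064,100,0,2)
E
python3 -m crank '[{"claw":1,"dx":0,"dy":-0.88,"dz":0,"ax":0,"ay":0,"az":0.4},{"claw":1,"dx":0,"dy":-0.88,"dz":0,"ax":0,"ay":0,"az":0},{"claw":1,"dx":0,"dy":-0.88,"dz":0,"ax":0,"ay":0,"az":0},{"claw":1,"dx":0,"dy":-0.88,"dz":0,"ax":0,"ay":0,"az":0},{"claw":1,"dx":0,"dy":-0.88,"dz":0,"ax":0,"ay":0,"az":0},{"claw":1,"dx":0,"dy":-0.88,"dz":0,"ax":0,"ay":0,"az":0},{"claw":1,"dx":0,"dy":-0.88,"dz":0,"ax":0,"ay":0,"az":0},{"claw":1,"dx":0,"dy":-0.88,"dz":0,"ax":0,"ay":0,"az":0}]'
python3 -m crank '[{"claw":1,"dx":0.04,"dy":-0.88,"dz":0,"ax":0,"ay":0,"az":0},{"claw":1,"dx":0.04,"dy":-0.88,"dz":0,"ax":0,"ay":0,"az":0},{"claw":1,"dx":0.04,"dy":-0.88,"dz":0,"ax":0,"ay":0,"az":0},{"claw":1,"dx":0.04,"dy":-0.88,"dz":0,"ax":0,"ay":0,"az":0},{"claw":1,"dx":0.04,"dy":-0.88,"dz":0,"ax":0,"ay":0,"az":0},{"claw":1,"dx":0.04,"dy":-0.88,"dz":0,"ax":0,"ay":0,"az":0},{"claw":1,"dx":0.04,"dy":-0.88,"dz":0,"ax":0,"ay":0,"az":0},{"claw":1,"dx":0.04,"dy":-0.88,"dz":0,"ax":0,"ay":0,"az":0}]'
python3 -m crank '[{"claw":1,"dx":0,"dy":-0.88,"dz":0,"ax":0,"ay":0,"az":0},{"claw":1,"dx":0,"dy":-0.88,"dz":0,"ax":0,"ay":0,"az":0},{"claw":1,"dx":0,"dy":-0.88,"dz":0,"ax":0,"ay":0,"az":0},{"claw":1,"dx":0,"dy":-0.83,"dz":0,"ax":0,"ay":0,"az":0},{"claw":1,"dx":0,"dy":0,"dz":0,"ax":0,"ay":0,"az":0},{"claw":1,"dx":0,"dy":0,"dz":0,"ax":0,"ay":0,"az":0}]'
python3 - <<'E'
from h import *
plan((.375,.245,.17),5.5)
for t in tags(r.camera('top')): print(*t)
s,c=wrist();crop(c['color'],60,0,452,290,'w10.png',2)
E
```

```text
[[414.0, -259.0], [419.0, -297.0], [397.0, -300.0], [391.0, -262.0]] mean [ 405.1 -279.5] edges [37.4 22.3 38.3 22.7] ang [ -82.1 -170.9   98.6    6.7]
[[557.0, -239.0], [563.0, -277.0]] mean [ 560.2 -258.2] edges [38.9 38.9] ang [-81.2  98.8]
time: 35.35
ee_pos: [0.4183, -0.0636, 0.167]
eef_rot: [0.999, 0.048, -0.001, -0.0]
ft_force: [-0.5, 0.4, 0.5]
width: 0.0155
grip_force: 0.0
time: 36.02
ee_pos: [0.4078, 0.1472, 0.1671]
eef_rot: [0.999, 0.048, -0.001, 0.0]
ft_force: [0.5, 0.4, -0.1]
width: 0.0007
grip_force: 0.0
time: 36.52
ee_pos: [0.3979, 0.2507, 0.167]
eef_rot: [0.999, 0.049, -0.001, 0.0]
ft_force: [0.6, -1.0, -0.7]
width: 0.0006
grip_force: 0.0
psi 5.6 j7 -2.17 turn [0.   0.02 0.02] then shift [-0.78  0.11 -0.1 ] pos [0.3979 0.2507 0.167 ]
red [307. 178.] [ 604.  -122.4] [22.6 22.7] 13.6
red [264. 146.] [675.4 -33.3] [24.1 22.4] 89.5
red [240. 145.] [678.1  20.9] [23.8 22.4] 89.5
green [383. 253.] [ 441.3 -278.4] [22.3 23.1] 41.8
green [374. 208.] [ 537.1 -264.3] [19.8 22. ] 86.6
```

View pics/w10.png

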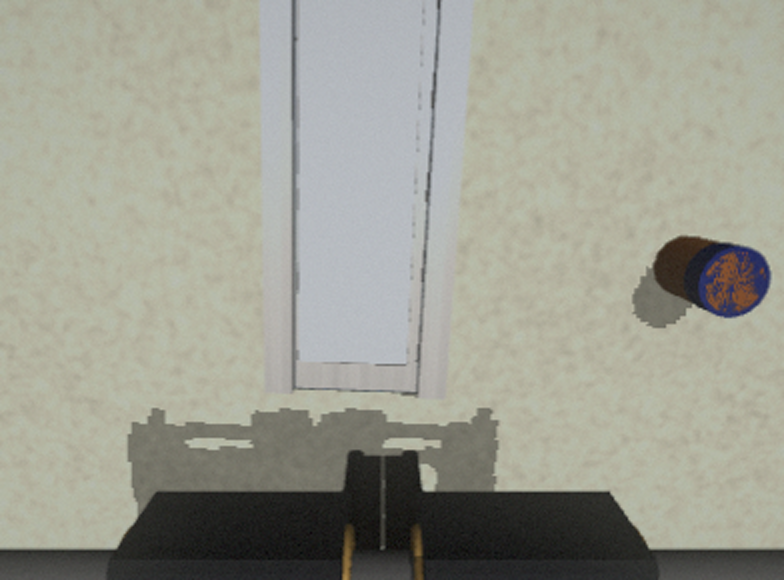

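```bash

python3 - <<'E'
from h import *
s,c=wrist()
C(c,[(260,0),(475,0),(445,398),(265,393)],.046,60,0,2)
C(c,[(297,0),(425,0),(407,364),(297,361)],.046,60,0,2)
C(c,[(295,388),(418,394)],.04,60,0,2)
E
```

```text
[[533.0, 307.0], [540.0, 229.0], [387.0, 221.0], [382.0, 298.0]] mean [460.5 263.9] edges [ 77.8 152.9  77.2 150.6] ang [ -84.6 -177.    93.8    3.2]
[[534.0, 293.0], [538.0, 247.0], [401.0, 239.0], [398.0, 285.0]] mean [467.7 266.3] edges [ 46.3 137.6  46.5 136.2] ang [ -84.6 -176.6   93.8    3.3]
[[384.0, 286.0], [386.0, 232.0]] mean [384.8 259.4] edges [53.9 53.9] ang [-87.5  92.5]
```

```bash

python3 - <<'E'
from h import *
plan((.376,.2585,.08),3.5)
E
```

```text
psi 5.4 j7 -2.17 turn [0.01 0.01 0.32] then shift [-0.74 -0.37  2.92] pos [0.3989 0.2486 0.1675]
```

```bash

python3 -m crank '[{"claw":1,"dx":0,"dy":0,"dz":0,"ax":0,"ay":0,"az":0.32},{"claw":1,"dx":-0.37,"dy":-0.18,"dz":0,"ax":0,"ay":0,"az":0},{"claw":1,"dx":-0.37,"dy":-0.19,"dz":0,"ax":0,"ay":0,"az":0},{"claw":1,"dx":0,"dy":0,"dz":1,"ax":0,"ay":0,"az":0},{"claw":1,"dx":0,"dy":0,"dz":1,"ax":0,"ay":0,"az":0},{"claw":1,"dx":0,"dy":0,"dz":0.9,"ax":0,"ay":0,"az":0},{"claw":1,"dx":0,"dy":0,"dz":0,"ax":0,"ay":0,"az":0},{"claw":1,"dx":0,"dy":0,"dz":0,"ax":0,"ay":0,"az":0}]'
python3 - <<'E'
from h import *
plan((.376,.2585,.053),3.5)
s,c=wrist();crop(c['color'],60,60,452,350,'w11.png',2)
E
```

```text
time: 37.33
ee_pos: [0.3746, 0.2594, 0.0809]
eef_rot: [0.999, 0.032, -0.001, 0.001]
ft_force: [0.4, 0.3, 0.4]
width: 0.0007
grip_force: 0.0
psi 3.6 j7 -2.30 turn [0.01 0.02 0.02] then shift [0.04 0.03 0.93] pos [0.3746 0.2594 0.0809]
```

View pics/w11.png

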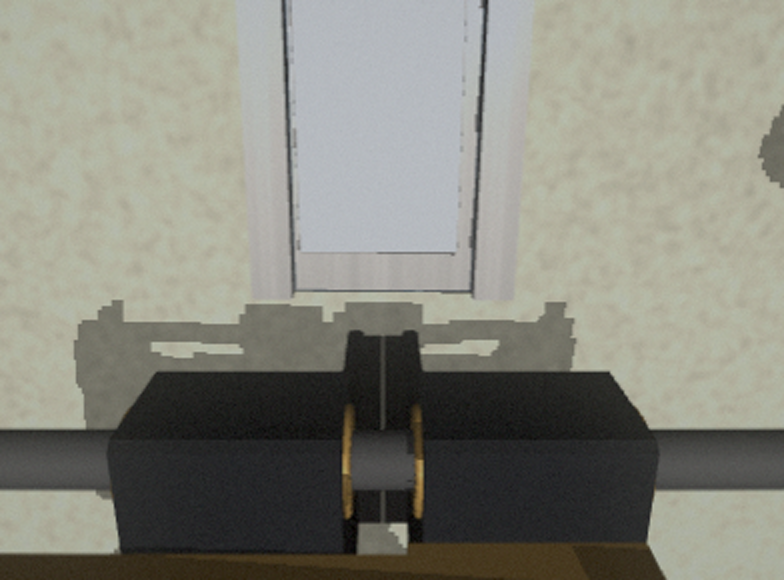

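```bash

python3 -m crank '[{"claw":1,"dx":0.03,"dy":0.01,"dz":0.5,"ax":0,"ay":0,"az":0},{"claw":1,"dx":0,"dy":0,"dz":0.43,"ax":0,"ay":0,"az":0},{"claw":1,"dx":0,"dy":0,"dz":0,"ax":0,"ay":0,"az":0},{"claw":1,"dx":0,"dy":0,"dz":0,"ax":0,"ay":0,"az":0},{"claw":1,"dx":0,"dy":0,"dz":0,"ax":0,"ay":0,"az":0}]'
python3 - <<'E'
from h import *
plan((.465,.2643,.053),3.5)
E
```

```text
time: 37.8
ee_pos: [0.3777, 0.26, 0.0549]
eef_rot: [1.0, 0.031, 0.001, -0.0]
ft_force: [-0.2, -0.0, 0.0]
width: 0.0006
grip_force: 0.0
psi 3.6 j7 -2.33 turn [-0.01 -0.02  0.01] then shift [2.91 0.03 0.06] pos [0.3777 0.26   0.0549]
```

```bash

python3 -m crank '[{"claw":1,"dx":0.2,"dy":0,"dz":0.05,"ax":0,"ay":0,"az":0},{"claw":1,"dx":0.2,"dy":0,"dz":0,"ax":0,"ay":0,"az":0},{"claw":1,"dx":0.2,"dy":0,"dz":0,"ax":0,"ay":0,"az":0},{"claw":1,"dx":0.2,"dy":0,"dz":0,"ax":0,"ay":0,"az":0},{"claw":1,"dx":0.2,"dy":0,"dz":0,"ax":0,"ay":0,"az":0},{"claw":1,"dx":0.2,"dy":0,"dz":0,"ax":0,"ay":0,"az":0},{"claw":1,"dx":0.2,"dy":0,"dz":0,"ax":0,"ay":0,"az":0}]'
python3 -m crank '[{"claw":1,"dx":0.2,"dy":0,"dz":0,"ax":0,"ay":0,"az":0},{"claw":1,"dx":0.2,"dy":0,"dz":0,"ax":0,"ay":0,"az":0},{"claw":1,"dx":0.2,"dy":0,"dz":0,"ax":0,"ay":0,"az":0},{"claw":1,"dx":0.2,"dy":0,"dz":0,"ax":0,"ay":0,"az":0},{"claw":1,"dx":0.2,"dy":0,"dz":0,"ax":0,"ay":0,"az":0},{"claw":1,"dx":0.1,"dy":0,"dz":0,"ax":0,"ay":0,"az":0},{"claw":1,"dx":0,"dy":0,"dz":0,"ax":0,"ay":0,"az":0}]'
python3 - <<'E'
from h import *
plan((.465,.2643,.053),3.5)
s,c=wrist();crop(c['color'],60,0,452,290,'w12.png',2)
cv2.imwrite('pics/t2.png',cv2.resize(bright(r.camera('top')['color'],2)[100:300,95:255],None,fx=3,fy=3,interpolation=cv2.INTER_CUBIC))
a=cv2.imread('pics/w12.png');b=cv2.imread('pics/t2.png')
o=np.zeros((600,480+320,3),np.uint8);o[:600,:480]=b;o[:237,480:]=cv2.resize(a,(320,237));cv2.imwrite('pics/c2.png',o)
E
```

```text
time: 38.38
ee_pos: [0.4195, 0.2619, 0.0517]
eef_rot: [1.0, 0.031, -0.0, 0.0]
ft_force: [-1.1, 0.2, 0.8]
width: 0.0008
grip_force: 0.5
time: 38.97
ee_pos: [0.4526, 0.264, 0.0517]
eef_rot: [1.0, 0.031, 0.0, -0.0]
ft_force: [-0.9, -1.0, -0.2]
width: 0.0003
grip_force: 0.0
psi 3.5 j7 -2.29 turn [-0. -0.  0.] then shift [ 0.41  0.01 -0.04] pos [0.4526 0.264  0.0517]
```

View pics/c2.png

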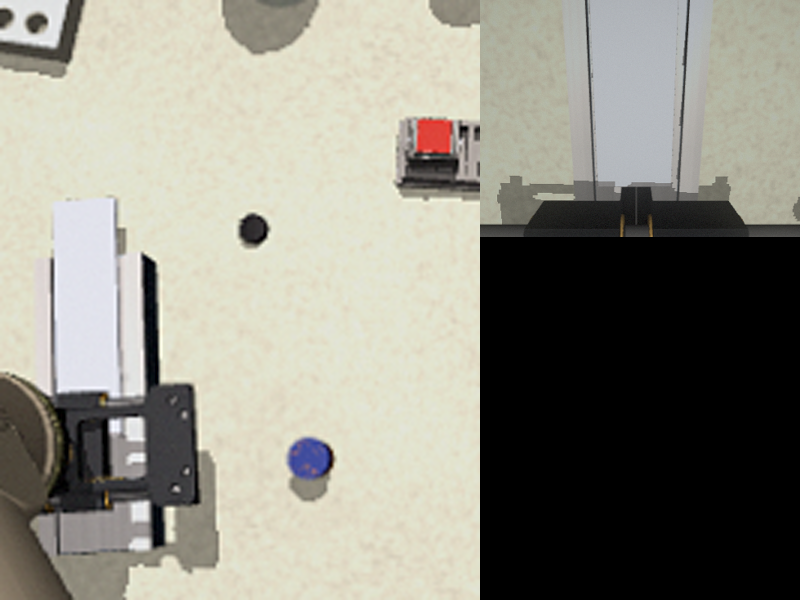

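```bash

python3 - <<'E'
from h import *
c=r.camera('top')
C(c,[(54,203),(115,198)],.046,95,100,3)
C(c,[(36,260),(140,255)],.046,95,100,3)
E
```

```text
[[632.0, 296.0], [635.0, 251.0]] mean [633.7 273.2] edges [44.7 44.7] ang [-86.1  93.9]
[[591.0, 307.0], [593.0, 231.0]] mean [591.9 269. ] edges [75.6 75.6] ang [-87.9  92.1]
```

```bash

python3 -m crank '[{"claw":1,"dx":0.15,"dy":0,"dz":0,"ax":0,"ay":0,"az":0},{"claw":1,"dx":0.15,"dy":0,"dz":0,"ax":0,"ay":0,"az":0},{"claw":1,"dx":0.07,"dy":0,"dz":0,"ax":0,"ay":0,"az":0},{"claw":1,"dx":0,"dy":0,"dz":0,"ax":0,"ay":0,"az":0},{"claw":1,"dx":0,"dy":0,"dz":0,"ax":0,"ay":0,"az":0},{"claw":1,"dx":-0.3,"dy":0,"dz":0,"ax":0,"ay":0,"az":0},{"claw":1,"dx":-0.4,"dy":0,"dz":-0.3,"ax":0,"ay":0,"az":0}]'
python3 -m crank '[{"claw":-1,"dx":0,"dy":0,"dz":-1,"ax":0,"ay":0,"az":0},{"claw":-1,"dx":0,"dy":0,"dz":-1,"ax":0,"ay":0,"az":0},{"claw":-1,"dx":0,"dy":0,"dz":-1,"ax":0,"ay":0,"az":0},{"claw":-1,"dx":0.9,"dy":0,"dz":-0.7,"ax":0,"ay":0,"az":0},{"claw":-1,"dx":1,"dy":0,"dz":0,"ax":0,"ay":0,"az":0},{"claw":-1,"dx":1,"dy":0,"dz":0,"ax":0,"ay":0,"az":0},{"claw":-1,"dx":0,"dy":0,"dz":0,"ax":0,"ay":0,"az":0},{"claw":-1,"dx":0,"dy":0,"dz":0,"ax":0,"ay":0,"az":0}]'
python3 - <<'E'
from h import *
plan((.607,.272,.12),3.5)
s,c=wrist();crop(c['color'],60,0,452,290,'w13.png',2)
E
```

```text
time: 39.7
ee_pos: [0.4409, 0.2627, 0.0594]
eef_rot: [1.0, 0.031, -0.001, 0.0]
ft_force: [-1.3, 0.3, 0.1]
width: 0.0004
grip_force: 0.0
time: 40.37
ee_pos: [0.5288, 0.2686, 0.171]
eef_rot: [1.0, 0.031, -0.001, -0.0]
ft_force: [-0.8, -0.3, -0.7]
width: 0.0458
grip_force: 0.0
psi 3.5 j7 -2.19 turn [-0.    0.01  0.  ] then shift [2.61 0.05 1.7 ] pos [0.5288 0.2686 0.171 ]
```

View pics/w13.png

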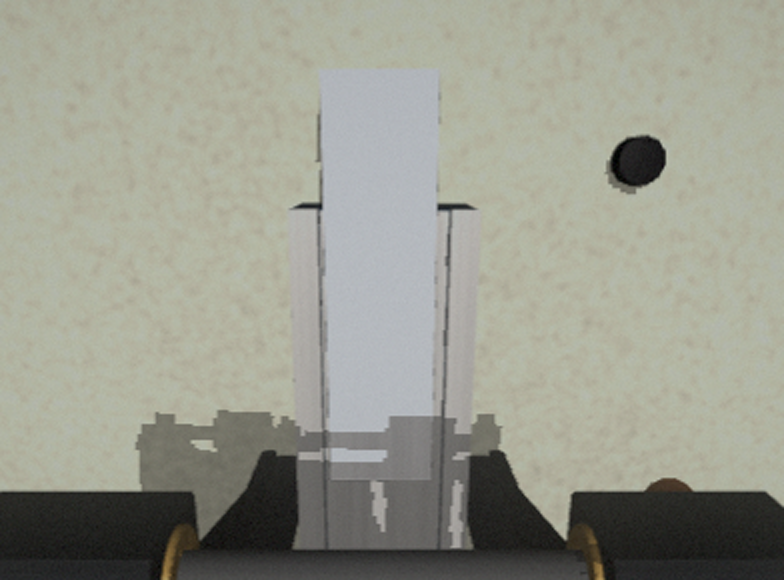

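```bash

python3 - <<'E'
from h import *
s,c=wrist()
C(c,[(320,70),(440,69),(432,479),(327,480)],.046,60,0,2)
C(c,[(290,208),(478,209)],.046,60,0,2)
plan((.607,.272,.12),3.5)
E
```

```text
[[642.0, 300.0], [645.0, 255.0], [475.0, 244.0], [472.0, 291.0]] mean [558.4 272.7] edges [ 45.3 170.5  47.6 170.7] ang [ -86.  -176.1   94.2    3.1]
[[591.0, 311.0], [595.0, 236.0]] mean [592.7 273.1] edges [75.2 75.2] ang [-86.7  93.3]
psi 3.6 j7 -2.19 turn [0.   0.01 0.02] then shift [2.65 0.07 1.71] pos [0.5274 0.2692 0.1714]
```

```bash

python3 -m crank '[{"claw":-1,"dx":0.9,"dy":-0.03,"dz":0,"ax":0,"ay":0,"az":0},{"claw":-1,"dx":0.9,"dy":-0.03,"dz":0,"ax":0,"ay":0,"az":0},{"claw":-1,"dx":0.92,"dy":0,"dz":0,"ax":0,"ay":0,"az":0},{"claw":-1,"dx":0,"dy":0,"dz":0.8,"ax":0,"ay":0,"az":0},{"claw":-1,"dx":0,"dy":0,"dz":0.8,"ax":0,"ay":0,"az":0},{"claw":-1,"dx":0,"dy":0,"dz":0.6,"ax":0,"ay":0,"az":0},{"claw":-1,"dx":0,"dy":0,"dz":0,"ax":0,"ay":0,"az":0},{"claw":-1,"dx":0,"dy":0,"dz":0,"ax":0,"ay":0,"az":0}]'
python3 - <<'E'
from h import *
plan((.609,.2757,.035),3.5)
E
```

```text
time: 41.13
ee_pos: [0.6088, 0.2759, 0.1057]
eef_rot: [0.999, 0.032, -0.001, 0.0]
ft_force: [0.3, 1.0, 0.9]
width: 0.0867
grip_force: 0.0
psi 3.6 j7 -2.18 turn [0.   0.01 0.02] then shift [0.01 0.01 2.36] pos [0.6088 0.2759 0.1057]
```

```bash

python3 -m crank '[{"claw":-1,"dx":0,"dy":0,"dz":0.8,"ax":0,"ay":0,"az":0},{"claw":-1,"dx":0,"dy":0,"dz":0.8,"ax":0,"ay":0,"az":0},{"claw":-1,"dx":0,"dy":0,"dz":0.5,"ax":0,"ay":0,"az":0},{"claw":-1,"dx":0,"dy":0,"dz":0.26,"ax":0,"ay":0,"az":0},{"claw":-1,"dx":0,"dy":0,"dz":0,"ax":0,"ay":0,"az":0},{"claw":-1,"dx":0,"dy":0,"dz":0,"ax":0,"ay":0,"az":0},{"claw":1,"dx":0,"dy":0,"dz":0,"ax":0,"ay":0,"az":0},{"claw":1,"dx":0,"dy":0,"dz":0,"ax":0,"ay":0,"az":0}]' 60
python3 -m crank '[{"claw":1,"dx":0,"dy":0,"dz":0,"ax":0,"ay":0,"az":0},{"claw":1,"dx":0,"dy":0,"dz":0,"ax":0,"ay":0,"az":0},{"claw":1,"dx":0,"dy":0,"dz":0,"ax":0,"ay":0,"az":0},{"claw":1,"dx":0,"dy":0,"dz":0,"ax":0,"ay":0,"az":0},{"claw":1,"dx":0,"dy":0,"dz":0,"ax":0,"ay":0,"az":0},{"claw":1,"dx":0,"dy":0,"dz":0,"ax":0,"ay":0,"az":0},{"claw":1,"dx":0,"dy":0,"dz":0,"ax":0,"ay":0,"az":0},{"claw":1,"dx":0,"dy":0,"dz":0,"ax":0,"ay":0,"az":0}]'
```

```text
time: 41.8
ee_pos: [0.6109, 0.2761, 0.0365]
eef_rot: [1.0, 0.031, 0.001, -0.0]
ft_force: [-0.4, 0.8, 0.3]
width: 0.0799
grip_force: 0.0
time: 42.47
ee_pos: [0.6102, 0.2756, 0.035]
eef_rot: [1.0, 0.031, 0.0, 0.0]
ft_force: [-0.1, 0.1, 1.2]
width: 0.0449
grip_force: 60.0
```

```bash

python3 -m crank '[{"claw":1,"dx":0,"dy":0,"dz":-0.2,"ax":0,"ay":0,"az":0},{"claw":1,"dx":0,"dy":0,"dz":-0.4,"ax":0,"ay":0,"az":0},{"claw":1,"dx":0,"dy":0,"dz":-0.6,"ax":0,"ay":0,"az":0},{"claw":1,"dx":0,"dy":0,"dz":-0.7,"ax":0,"ay":0,"az":0},{"claw":1,"dx":0,"dy":0,"dz":-0.7,"ax":0,"ay":0,"az":0},{"claw":1,"dx":0,"dy":0,"dz":-0.7,"ax":0,"ay":0,"az":0},{"claw":1,"dx":0,"dy":0,"dz":-0.7,"ax":0,"ay":0,"az":0},{"claw":1,"dx":0,"dy":0,"dz":0,"ax":0,"ay":0,"az":0}]'
python3 - <<'E'
from h import *
s=r.read_state();print(s['width'],s['ee_pos'],s['torque'])
im=bright(r.camera('scene')['color'],1.6);print(im.shape)
cv2.imwrite('pics/s2.png',cv2.resize(im[180:340,250:480],None,fx=3.4,fy=3.4,interpolation=cv2.INTER_CUBIC))
E
```

```text
time: 43.13
ee_pos: [0.612, 0.277, 0.1611]
eef_rot: [1.0, 0.031, 0.004, -0.002]
ft_force: [-0.2, 0.3, -1.0]
width: 0.0447
grip_force: 60.0
0.04474324552356038 [0.61198867 0.27700113 0.16108541] [ 0.08136098 -0.09006448  0.00603082]
(384, 512, 3)
```

View pics/s2.png

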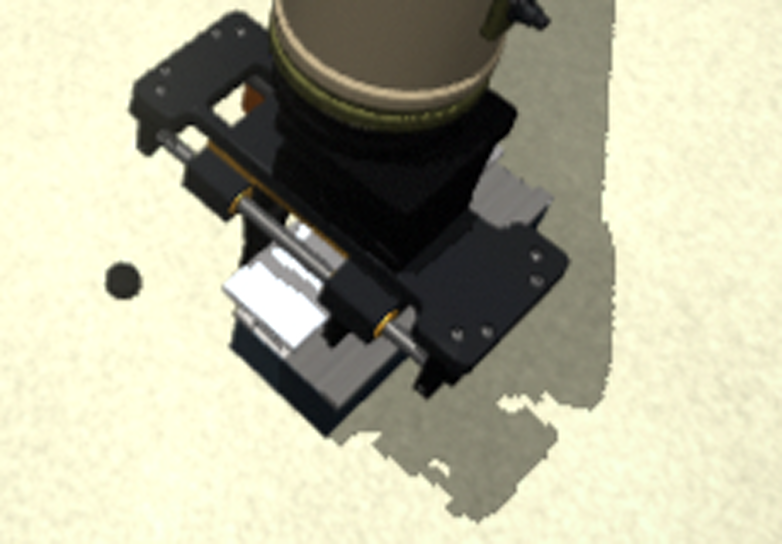

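```bash

python3 -m crank '[{"claw":1,"dx":0,"dy":0,"dz":-0.5,"ax":0,"ay":0,"az":0},{"claw":1,"dx":0,"dy":0,"dz":-0.5,"ax":0,"ay":0,"az":0},{"claw":1,"dx":0,"dy":0,"dz":0,"ax":0,"ay":0,"az":-0.36},{"claw":1,"dx":0,"dy":0,"dz":0,"ax":0,"ay":0,"az":-0.36},{"claw":1,"dx":0,"dy":0,"dz":0,"ax":0,"ay":0,"az":0},{"claw":1,"dx":0,"dy":0,"dz":0,"ax":0,"ay":0,"az":0}]'
python3 - <<'E'
from h import *
plan((.5397,-.261,.16),7.8)
E
```

```text
time: 43.68
ee_pos: [0.6098, 0.2754, 0.1842]
eef_rot: [0.998, 0.068, -0.001, 0.0]
ft_force: [1.1, 0.2, -1.2]
width: 0.0448
grip_force: 60.0
psi 7.8 j7 -2.08 turn [0.   0.01 0.  ] then shift [-4.74 17.4   0.81] pos [0.6098 0.2754 0.1842]
```

```bash

python3 -m crank '[{"claw":1,"dx":-0.1,"dy":0.36,"dz":0,"ax":0,"ay":0,"az":0},{"claw":1,"dx":-0.2,"dy":0.73,"dz":0,"ax":0,"ay":0,"az":0},{"claw":1,"dx":-0.2,"dy":0.73,"dz":0,"ax":0,"ay":0,"az":0},{"claw":1,"dx":-0.2,"dy":0.73,"dz":0,"ax":0,"ay":0,"az":0},{"claw":1,"dx":-0.2,"dy":0.73,"dz":0,"ax":0,"ay":0,"az":0},{"claw":1,"dx":-0.2,"dy":0.73,"dz":0,"ax":0,"ay":0,"az":0},{"claw":1,"dx":-0.2,"dy":0.73,"dz":0,"ax":0,"ay":0,"az":0},{"claw":1,"dx":-0.2,"dy":0.73,"dz":0,"ax":0,"ay":0,"az":0}]'
python3 -m crank '[{"claw":1,"dx":-0.2,"dy":0.73,"dz":0,"ax":0,"ay":0,"az":0},{"claw":1,"dx":-0.2,"dy":0.73,"dz":0,"ax":0,"ay":0,"az":0},{"claw":1,"dx":-0.2,"dy":0.73,"dz":0,"ax":0,"ay":0,"az":0},{"claw":1,"dx":-0.2,"dy":0.73,"dz":0,"ax":0,"ay":0,"az":0},{"claw":1,"dx":-0.2,"dy":0.73,"dz":0,"ax":0,"ay":0,"az":0},{"claw":1,"dx":-0.2,"dy":0.73,"dz":0,"ax":0,"ay":0,"az":0},{"claw":1,"dx":-0.2,"dy":0.73,"dz":0,"ax":0,"ay":0,"az":0},{"claw":1,"dx":-0.2,"dy":0.73,"dz":0,"ax":0,"ay":0,"az":0}]'
python3 -m crank '[{"claw":1,"dx":-0.2,"dy":0.73,"dz":0,"ax":0,"ay":0,"az":0},{"claw":1,"dx":-0.2,"dy":0.73,"dz":0,"ax":0,"ay":0,"az":0},{"claw":1,"dx":-0.2,"dy":0.73,"dz":0,"ax":0,"ay":0,"az":0},{"claw":1,"dx":-0.2,"dy":0.73,"dz":0,"ax":0,"ay":0,"az":0},{"claw":1,"dx":-0.2,"dy":0.73,"dz":0,"ax":0,"ay":0,"az":0},{"claw":1,"dx":-0.2,"dy":0.73,"dz":0,"ax":0,"ay":0,"az":0},{"claw":1,"dx":-0.2,"dy":0.73,"dz":0,"ax":0,"ay":0,"az":0},{"claw":1,"dx":-0.1,"dy":0.36,"dz":0,"ax":0,"ay":0,"az":0}]'
python3 -m crank '[{"claw":1,"dx":0,"dy":0.36,"dz":0,"ax":0,"ay":0,"az":0},{"claw":1,"dx":0,"dy":0,"dz":0,"ax":0,"ay":0,"az":0},{"claw":1,"dx":0,"dy":0,"dz":0,"ax":0,"ay":0,"az":0},{"claw":1,"dx":0,"dy":0,"dz":0,"ax":0,"ay":0,"az":0}]'
python3 - <<'E'
from h import *
plan((.5397,-.261,.1),7.8)
# held plate seen by wrist: bright pixels profile
s,c=wrist();g=cv2.cvtColor(c['color'],cv2.COLOR_RGB2GRAY);print(g[::12,250:262:6].T)
cv2.imwrite('pics/p1.png',c['color'])
E
```

```text
time: 44.35
ee_pos: [0.5874, 0.1048, 0.1847]
eef_rot: [0.998, 0.068, -0.0, 0.0]
ft_force: [0.6, -0.1, -1.1]
width: 0.0449
grip_force: 60.0
time: 45.02
ee_pos: [0.5636, -0.0751, 0.1848]
eef_rot: [0.998, 0.068, -0.0, 0.0]
ft_force: [0.1, -0.9, -1.3]
width: 0.0448
grip_force: 60.0
time: 45.68
ee_pos: [0.5407, -0.2458, 0.1846]
eef_rot: [0.998, 0.066, -0.0, 0.001]
ft_force: [-1.3, 0.4, -1.6]
width: 0.0447
grip_force: 60.0
time: 46.02
ee_pos: [0.5444, -0.2509, 0.1849]
eef_rot: [0.998, 0.07, 0.0, -0.0]
ft_force: [1.3, -0.1, -0.7]
width: 0.0449
grip_force: 60.0
psi 8.0 j7 -1.15 turn [-0.01 -0.    0.03] then shift [-0.2   0.31  2.83] pos [ 0.5444 -0.2509  0.1849]
[[166 167 174 176 176 175 175 178 177 180 178  91 181 178  63 117  97 180
  181 178 181 123 181  47  78  78 119 119 110  44  19  20]
 [168 169 173 174 171 174 179 177 178 176 181  94 182 178  63 107  96 181
  179 183 130 128 181  48  82  76 119 117 110  57  18  21]]
```

```bash

python3 -m crank '[{"claw":1,"dx":-0.2,"dy":0.31,"dz":0.4,"ax":0,"ay":0,"az":0.03},{"claw":1,"dx":0,"dy":0,"dz":0.7,"ax":0,"ay":0,"az":0},{"claw":1,"dx":0,"dy":0,"dz":0.7,"ax":0,"ay":0,"az":0},{"claw":1,"dx":0,"dy":0,"dz":0.7,"ax":0,"ay":0,"az":0},{"claw":1,"dx":0,"dy":0,"dz":0.4,"ax":0,"ay":0,"az":0},{"claw":1,"dx":0,"dy":0,"dz":0,"ax":0,"ay":0,"az":0},{"claw":1,"dx":0,"dy":0,"dz":0,"ax":0,"ay":0,"az":0},{"claw":1,"dx":0,"dy":0,"dz":0,"ax":0,"ay":0,"az":0}]'
python3 - <<'E'
from h import *
plan((.5397,-.261,.062),7.8)
E
```

```text
time: 46.73
ee_pos: [0.5399, -0.2629, 0.0991]
eef_rot: [0.998, 0.067, 0.001, 0.0]
ft_force: [0.7, -0.3, -1.7]
width: 0.0449
grip_force: 60.0
psi 7.7 j7 -1.15 turn [ 0.01 -0.01 -0.02] then shift [ 0.   -0.06  1.24] pos [ 0.5399 -0.2629  0.0991]
```

```bash

python3 -m crank '[{"claw":1,"dx":0,"dy":-0.06,"dz":0.4,"ax":0,"ay":0,"az":0},{"claw":1,"dx":0,"dy":0,"dz":0.3,"ax":0,"ay":0,"az":0},{"claw":1,"dx":0,"dy":0,"dz":0.2,"ax":0,"ay":0,"az":0},{"claw":1,"dx":0,"dy":0,"dz":0.1,"ax":0,"ay":0,"az":0},{"claw":1,"dx":0,"dy":0,"dz":0,"ax":0,"ay":0,"az":0},{"claw":1,"dx":0,"dy":0,"dz":0,"ax":0,"ay":0,"az":0}]'
python3 -m crank '[{"claw":1,"dx":0,"dy":0,"dz":0.1,"ax":0,"ay":0,"az":0},{"claw":1,"dx":0,"dy":0,"dz":0.1,"ax":0,"ay":0,"az":0},{"claw":1,"dx":0,"dy":0,"dz":0,"ax":0,"ay":0,"az":0},{"claw":1,"dx":0,"dy":0,"dz":0,"ax":0,"ay":0,"az":0}]'

```

```text
time: 47.23
ee_pos: [0.539, -0.2609, 0.0679]
eef_rot: [0.998, 0.067, -0.0, -0.0]
ft_force: [1.1, 0.3, -0.8]
width: 0.0449
grip_force: 60.0
time: 47.57
ee_pos: [0.5389, -0.2608, 0.0618]
eef_rot: [0.998, 0.067, -0.0, -0.0]
ft_force: [-0.7, -0.2, -1.9]
width: 0.045
grip_force: 60.0
```

```bash

python3 -m crank '[{"claw":1,"dx":0,"dy":0,"dz":0.07,"ax":0,"ay":0,"az":0},{"claw":1,"dx":0,"dy":0,"dz":0,"ax":0,"ay":0,"az":0},{"claw":1,"dx":0,"dy":0,"dz":0,"ax":0,"ay":0,"az":0}]'
python3 -c "
from h import *
s=r.read_state();print(s['ft_force'],s['torque'])"
python3 -m crank '[{"claw":1,"dx":0,"dy":0,"dz":0.05,"ax":0,"ay":0,"az":0},{"claw":1,"dx":0,"dy":0,"dz":0,"ax":0,"ay":0,"az":0},{"claw":1,"dx":0,"dy":0,"dz":0,"ax":0,"ay":0,"az":0}]'
python3 -c "
from h import *
s=r.read_state();print(s['ft_force'],s['torque'])"

```

```text
time: 47.82
ee_pos: [0.539, -0.2609, 0.0598]
eef_rot: [0.998, 0.067, -0.0, 0.0]
ft_force: [-0.2, -0.2, -0.5]
width: 0.045
grip_force: 60.0
[-0.15414194 -0.21440587 -0.48959073] [ 0.00850164 -0.02726701  0.04534797]
time: 48.07
ee_pos: [0.5392, -0.261, 0.0589]
eef_rot: [0.998, 0.067, 0.0, 0.0]
ft_force: [-1.7, 1.2, 5.4]
width: 0.0447
grip_force: 60.0
[-1.71270123  1.16622705  5.40507206] [ 0.1818062   0.4315341  -0.03339879]
```

```bash

python3 -m crank '[{"claw":-1,"dx":0,"dy":0,"dz":0,"ax":0,"ay":0,"az":0},{"claw":-1,"dx":0,"dy":0,"dz":0,"ax":0,"ay":0,"az":0},{"claw":-1,"dx":0,"dy":0,"dz":0,"ax":0,"ay":0,"az":0},{"claw":-1,"dx":0,"dy":0,"dz":0,"ax":0,"ay":0,"az":0},{"claw":-1,"dx":0,"dy":0,"dz":0,"ax":0,"ay":0,"az":0},{"claw":-1,"dx":0,"dy":0,"dz":0,"ax":0,"ay":0,"az":0},{"claw":-1,"dx":0,"dy":0,"dz":0,"ax":0,"ay":0,"az":0},{"claw":-1,"dx":0,"dy":0,"dz":0,"ax":0,"ay":0,"az":0}]'
python3 -m crank '[{"claw":-1,"dx":0,"dy":0,"dz":-0.3,"ax":0,"ay":0,"az":0},{"claw":-1,"dx":0,"dy":0,"dz":-0.7,"ax":0,"ay":0,"az":0},{"claw":-1,"dx":0,"dy":0,"dz":-1,"ax":0,"ay":0,"az":0},{"claw":-1,"dx":0,"dy":0,"dz":-1,"ax":0,"ay":0,"az":0},{"claw":-1,"dx":0,"dy":0,"dz":-1,"ax":0,"ay":0,"az":0},{"claw":-1,"dx":-0.9,"dy":0,"dz":0,"ax":0,"ay":0,"az":0},{"claw":-1,"dx":-0.9,"dy":0,"dz":0,"ax":0,"ay":0,"az":0},{"claw":-1,"dx":-0.9,"dy":0,"dz":0,"ax":0,"ay":0,"az":0}]'
python3 -m crank '[{"claw":-1,"dx":-0.6,"dy":0,"dz":0,"ax":0,"ay":0,"az":0},{"claw":-1,"dx":0,"dy":0,"dz":0,"ax":0,"ay":0,"az":0},{"claw":-1,"dx":0,"dy":0,"dz":0,"ax":0,"ay":0,"az":0}]'
python3 - <<'E'
from h import *
s,c=wrist()
def plates(c,lo,x0,y0,x1,y1):
    g=cv2.cvtColor(c['color'],cv2.COLOR_RGB2HSV).astype(int);m=np.zeros(g.shape[:2],np.uint8)
    m[y0:y1,x0:x1]=((g[...,2]>lo)&((g[...,0]>95)&(g[...,0]<135)))[y0:y1,x0:x1]
    m=cv2.morphologyEx(m,cv2.MORPH_OPEN,np.ones((3,3)))
    for ct in cv2.findContours(m,0,2)[0]:
        if cv2.contourArea(ct)>300:
            P=np.array([w(c,p[0],.07)[:2]*1000 for p in ct],np.float32);print(cv2.boundingRect(ct),cv2.minAreaRect(P))
print('wrist');plates(c,90,0,0,512,245)
t=r.camera('top');print('top')
hsv=cv2.cvtColor(t['color'],cv2.COLOR_RGB2HSV);print(hsv[190:270:10,378],hsv[230,360:400:3])
for q in tags(t):print(*q)
plates(t,60,340,170,420,300)
print(hsv[100],0) if 0 else None
h2=cv2.cvtColor(c['color'],cv2.COLOR_RGB2HSV);print(h2[20:240:20,252].tolist(), h2[100,190:310:10].tolist())
E
```

```text
time: 48.73
ee_pos: [0.539, -0.2609, 0.0583]
eef_rot: [0.998, 0.067, 0.0, 0.0]
ft_force: [0.1, 0.5, -0.7]
width: 0.0846
grip_force: 0.0
time: 49.4
ee_pos: [0.4582, -0.2717, 0.1795]
eef_rot: [0.998, 0.067, 0.001, 0.0]
ft_force: [-0.6, -0.4, -1.1]
width: 0.0868
grip_force: 0.0
time: 49.65
ee_pos: [0.4405, -0.2746, 0.1794]
eef_rot: [0.998, 0.066, 0.001, 0.001]
ft_force: [-0.0, 0.3, 1.4]
width: 0.0873
grip_force: 0.0
wrist
(218, 0, 64, 217) ((496.0106201171875, -266.05841064453125), (161.34043884277344, 45.10732650756836), 7.9998369216918945)
top
[[114  11 118]
 [120  11 119]
 [120  11 118]
 [114  11 117]
 [114  11 118]
 [ 60   9  30]
 [  0   0  29]
 [120   9  29]] [[  0   9  60]
 [165   8  61]
 [  0   6  83]
 [120   9  60]
 [115  13 119]
 [114  11 118]
 [114  11 118]
 [115  13 118]
 [120  11 118]
 [114  11 118]
 [115  13 119]
 [ 33  25 113]
 [ 33  25 113]
 [ 30  25 112]]
red [307. 178.] [ 604.  -122.4] [22.6 22.7] 13.6
red [264. 146.] [675.4 -33.3] [24.1 22.4] 89.5
red [240. 145.] [678.1  20.9] [23.8 22.4] 89.5
(362, 185, 29, 52) ((530.5385131835938, -262.6341247558594), (104.9635238647461, 45.21558380126953), 8.044134140014648)
[[99, 11, 164], [103, 11, 163], [107, 13, 171], [107, 11, 165], [103, 13, 172], [103, 11, 168], [100, 9, 168], [103, 14, 169], [109, 12, 171], [109, 12, 171], [0, 4, 121]] [[30, 27, 160], [36, 24, 162], [35, 28, 162], [60, 4, 139], [107, 11, 168], [107, 14, 168], [111, 11, 166], [108, 15, 170], [108, 15, 171], [109, 12, 168], [35, 27, 167], [38, 25, 166]]
```

```bash

python3 -m crank '[{"claw":-1,"dx":-0.8,"dy":0,"dz":-0.8,"ax":0,"ay":0,"az":0},{"claw":-1,"dx":-0.8,"dy":0,"dz":-0.8,"ax":0,"ay":0,"az":0},{"claw":-1,"dx":-0.4,"dy":0,"dz":-0.8,"ax":0,"ay":0,"az":0},{"claw":-1,"dx":0,"dy":0,"dz":0,"ax":0,"ay":0,"az":0},{"claw":-1,"dx":0,"dy":0,"dz":0,"ax":0,"ay":0,"az":0}]'
python3 - <<'E'
from h import *
s,c=wrist();print(s['ee_pos'])
a=np.radians(7.8);C0=np.array([488.3,-268.]);u=np.array([np.cos(a),np.sin(a)]);v=np.array([-u[1],u[0]])
def proj(c,X):
    p=(np.linalg.inv(c['wR'])@(X-c['wo'])) if 'wR' in c else c['R']@X+c['t'];p=p[:2]/p[2];p=p*(1+c['k1']*(p@p));m=c['mtx'];return p[0]*m[0,0]+m[0,2],p[1]*m[1,1]+m[1,2]
for nm,cc in(('wrist',c),('top',r.camera('top'))):
    xs=np.arange(-112,113,2.);ys=np.arange(-36,37,1.)
    M=np.array([[proj(cc,np.append((C0+x*u+y*v)/1000,.07)) for y in ys] for x in xs],np.float32)
    I=cv2.remap(cc['color'],M[...,0],M[...,1],1);h=cv2.cvtColor(I,cv2.COLOR_RGB2HSV)
    b=(h[...,1]<20)&(h[...,2]>(140 if nm=='wrist' else 100))
    print(nm)
    for i,x in enumerate(xs):
        if abs(x)>66 or x%20==0:
            k=np.where(b[i])[0];print(int(x),(ys[k[0]],ys[k[-1]],len(k)) if len(k) else '-',h[i,36,2],h[i,28,2],end=' | ')
    print()
E
```

```text
time: 50.17
ee_pos: [0.3826, -0.2824, 0.2518]
eef_rot: [0.998, 0.067, 0.001, 0.001]
ft_force: [0.8, 0.0, -0.2]
width: 0.0871
grip_force: 0.0
[ 0.38256865 -0.28241532  0.25183959]
wrist
-112 - 158 155 | -110 - 160 157 | -108 - 160 156 | -106 - 161 159 | -104 - 159 163 | -102 - 158 161 | -100 - 142 161 | -98 - 103 117 | -96 - 104 105 | -94 (np.float64(-19.0), np.float64(-11.0), 7) 120 120 | -92 (np.float64(-19.0), np.float64(18.0), 38) 167 169 | -90 (np.float64(-20.0), np.float64(18.0), 39) 167 168 | -88 (np.float64(-20.0), np.float64(18.0), 39) 167 169 | -86 (np.float64(-20.0), np.float64(18.0), 23) 149 152 | -84 (np.float64(-23.0), np.float64(22.0), 46) 169 168 | -82 (np.float64(-23.0), np.float64(22.0), 46) 169 168 | -80 (np.float64(-23.0), np.float64(22.0), 46) 167 169 | -78 (np.float64(-23.0), np.float64(22.0), 46) 168 169 | -76 (np.float64(-23.0), np.float64(22.0), 46) 167 167 | -74 (np.float64(-23.0), np.float64(22.0), 46) 168 168 | -72 (np.float64(-23.0), np.float64(23.0), 47) 167 168 | -70 (np.float64(-23.0), np.float64(23.0), 47) 168 168 | -68 (np.float64(-23.0), np.float64(2
[... 2447 characters left out ...]
.0), np.float64(18.0), 36) 115 110 | 90 (np.float64(-33.0), np.float64(18.0), 46) 115 114 | 92 (np.float64(-21.0), np.float64(18.0), 40) 115 115 | 94 (np.float64(-21.0), np.float64(19.0), 41) 117 114 | 96 (np.float64(-34.0), np.float64(26.0), 32) 92 111 | 98 (np.float64(-36.0), np.float64(27.0), 17) 106 111 | 100 (np.float64(-36.0), np.float64(27.0), 12) 110 110 | 102 (np.float64(-36.0), np.float64(36.0), 21) 110 110 | 104 (np.float64(-1.0), np.float64(23.0), 12) 111 110 | 106 (np.float64(-26.0), np.float64(16.0), 25) 111 109 | 108 (np.float64(-26.0), np.float64(30.0), 20) 111 110 | 110 (np.float64(-23.0), np.float64(36.0), 18) 110 110 | 112 (np.float64(-16.0), np.float64(36.0), 6) 110 111 |
```

```bash
python3 -c "
from bench import r
print(r.close_job())"
```

```text
the job is handed in; nothing more can be done
None
```

The job is handed in (the verdict wasn't shown to me): both green-tagged cartridges are in the pass rack, both red-tagged ones are in the reject tray, and the keeper plate measured within about 2 mm of centre and square on the end blocks. I viewed 16 pictures, two over the limit of 14, so I made that last check from image numbers only.

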